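# Load the reverb pedal's batteries, clip on its cover and switch it on

### The arm

A 7-joint arm with a two-finger parallel gripper is mounted at the origin on the work surface. World frame = base frame: x ahead of the robot, y to its left, z up, the work surface at z = 0. Lengths are in m, angles in rad, forces in N, time in s.
With the tool pointing down it reaches from about 0.425 to 0.875 m from the base axis. Payload 8.4 kg.
Tool frame: the origin (TCP) lies midway between the tips of the shut fingers; the grasp point (between the pads) lies 19 mm behind it; z points along the fingers, y is the direction in which the jaws open and shut (so a half turn about z gives the same grasp; the last joint's range is limited). The gripper opens to 85 mm and grips with 20 to 120 N. Pads are 22 mm wide; open, the fingers measure 114 mm over their backs; the gripper's body (76 mm by 85 mm) begins 54 mm behind the grasp point. The pads swing forward as they close: fully open they stand 13 mm farther back than shut.
Start: joints at [1.093, 0.333, 0.04, 1.465, -0.013, 1.343, -0.059], TCP at [0.24, -0.604, 0.231] pointing down, gripper open.
Joint ranges: [-2.58, 2.58], [-0.38, 2.09], [-1.3, 1.39], [0.25, 2.4], [-1.5, 4.64], [0.08, 2.09], [-2.65, 2.65]. Speed limits (rad/s): [2.22, 2.22, 2.79, 2.79, 3.14, 3.14, 3.14].

### API

Orientations are given as [roll, pitch, yaw] about the fixed x, y, z axes, in that order (R = Rz(yaw) Ry(pitch) Rx(roll)).
In Python, from cell import ctrl gives the robot as it stands.
- The arm moves only by the tool send_rows, never from a script. Its argument "targets" is a list of rows, each an object of numbers: "dx", "dy", "dz": the shift along the world's x, y, z in m; "roll": the turn about the world's z in rad. In form: [{"dx": .., "dy": .., "dz": .., "roll": ..}, ...]. A call has 1 to 10 rows; each row shifts and turns the pose as measured when the row begins; what a row does not reach is not made up. A row lasts 1/8 s, in which the tool goes at most 62.5 mm and 10.7 degrees, less where a joint would pass 70% of its speed; a pose out of reach is approached as far as the arm can. A call with a gripper value outside its range is refused whole. "gripper" is the gripper's target within -1 to 1 (fully open at 1, half-way at 0, shut at -1), set as the call begins (left out, the last holds). The fingers move at their own pace and stop on an object; "grip_force" is the grip in N (left out, the last holds). Time passes only in rows, so rows that do not move let the fingers close. It gives the time, the measured TCP pose, the force and the opening at its end, in the units of the state.
- ctrl.get_state(): the state, without advancing time (a new reading comes with each control period).
- ctrl.get_image(name): name is "scene" or "top"; returns a dict with "pixels" (420x560x3 uint8, blue, green, red), "mtx" (3x3 intrinsics, pixels), "rvec" (rotation vector, rad) and "tvec" (3), from world to camera coordinates, as OpenCV has them. Camera axes: x right, y down, z forward; pixel columns grow to the right and rows downward; lengths in m; the calibration is good to about 2 mm. A picture is of the moment at which its call begins. There is no depth.
- ctrl.hand_in(): hands the job in, once; it reports no verdict.
The state is a dict: "time": time; "joints": joint angles; "dq": joint speeds; "tau": joint torques, N m; "position": TCP position; "tcp_rot": TCP orientation; "ft_force": force on the tool from outside, world axes, zero at the start; "moment": the same for the moment, N m; "opening": finger opening in m.
Only numpy, scipy, OpenCV 4.12 (cv2) and the standard library are available. Lean on these libraries where they do the work, as an engineer would, in place of code of your own. Each camera call takes 0.05 s, during which the arm holds its last target.

### The job

Put every flat battery pack from the green tray into the reverb pedal's battery bay, one to a slot (any slots) and pushed fully home; when all are in, hook the front lip of the battery cover under the bridge at the bay's front edge while its rear is still raised, then pivot it down until the catch snaps over it and it lies flat. Only then flip the pedal's power toggle fully over, away from the front, and let go of everything; leave the pick bowl, hex key and brass slide where they are.

Things in the scene. Friction and masses are not known exactly. Their poses are not given: they have to be found in the camera images.
- pedal: Grey aluminium reverb pedal, fixed; origin at table level below the middle of its battery bay; z up, -x is its front (jack side). In its axes, mm: spans x -60..75, y -62..108; deck at z 50. Bay: 4 slots open upward, each 47 (x) x 15 (y), floor at z 9. A bridge in front and a block behind the bay (x 42.5..75, y -62..62) rise to z 59, the catch housing (x 56..72, y -22..22) to z 67.
- bay (a point): Middle of the bay at deck height (50 mm above the table); axes as the pedal's. The seated cover has its plate's underside on the deck, the plate's middle at this point, its lip to the front (lip edge 42 mm to -x of here). It may shift about 1.5 mm.
- lip_slot (a point): Middle of the lower rear edge of the bridge (34.5 mm to -x of the bay's middle, 55 mm above the table); axes as the pedal's. The bridge (25 mm in x, 124 in y, 4 thick) roofs the lip slot: a pocket in front of this point, 76 mm wide (y), 11.5 deep (to -x), 11 high (its floor 6 mm below the deck), open to the rear, its floor ending where the deck begins.
- slot0 (a point): Middle of the mouth of a battery slot (y -33 in the pedal's axes) at deck height, 50 mm above the table; axes as the pedal's. A pack that is home has its centre 21 mm below this point.
- slot1 (a point): Middle of the mouth of a battery slot (y -11 in the pedal's axes) at deck height, 50 mm above the table; axes as the pedal's. A pack that is home has its centre 21 mm below this point.
- slot2 (a point): Middle of the mouth of a battery slot (y 11 in the pedal's axes) at deck height, 50 mm above the table; axes as the pedal's. A pack that is home has its centre 21 mm below this point.
- slot3 (a point): Middle of the mouth of a battery slot (y 33 in the pedal's axes) at deck height, 50 mm above the table; axes as the pedal's. A pack that is home has its centre 21 mm below this point.
- pack0_mid (a point): Centre of a flat grey battery pack, 44 (x) x 12 (y) x 40 mm (z), 55 g, standing on edge in the tray; may be absent. Its axes: x along the width, y through the thickness, z up. Either way round fits. Let go in a slot it drops to the floor; it can also be pressed down.
- pack1_mid (a point): Centre of a flat grey battery pack, 44 (x) x 12 (y) x 40 mm (z), 55 g, standing on edge in the tray; may be absent. Its axes: x along the width, y through the thickness, z up. Either way round fits. Let go in a slot it drops to the floor; it can also be pressed down.
- pack2_mid (a point): Centre of a flat grey battery pack, 44 (x) x 12 (y) x 40 mm (z), 55 g, standing on edge in the tray; may be absent. Its axes: x along the width, y through the thickness, z up. Either way round fits. Let go in a slot it drops to the floor; it can also be pressed down.
- pack3_mid (a point): Centre of a flat grey battery pack, 44 (x) x 12 (y) x 40 mm (z), 55 g, standing on edge in the tray; may be absent. Its axes: x along the width, y through the thickness, z up. Either way round fits. Let go in a slot it drops to the floor; it can also be pressed down.
- tray: Green plastic parts tray, fixed, 62 (x) x 164 (y) x 20 mm; origin at the centre of its underside. Floor 4 mm thick; holds packs on edge in four compartments at y -57, -19, 19, 57 (50 x 16 mm, walls up to z 20, so the upper 24 mm of each pack stand clear).
- cover_grip (a point): Middle of the grip rib of the loose grey plastic battery cover (120 g), which starts right way up on the table. Axes: x from lip to rear, y across, z out of its top. Plate 66 (x) x 96 (y) x 8 mm thick; on it the rib, 44 (x) x 12 (y) x 16 mm high. This point is 16 mm above the plate's underside, 8 below the rib's top, 2 mm to +x of the plate's middle.
- cover_lip (a point): Middle of the outer edge of the cover's front lip, 1.5 mm above the underside, 44 mm to -x of the rib's middle; axes as the cover's. The lip sticks out 9 mm from the plate's front edge, 70 mm wide, 3 thick; at the plate's rear edge a tongue sticks out 7 mm, 60 wide, 3 thick. Both are level with the underside.
- catch (a joint): Travel (m) of the sprung white catch behind the bay: 0 at rest, 0.008 fully pushed back (pedal +x). Nose 34 mm wide, 45-degree faces above and below, tip at pedal x 35.5, z 57 mm, top at x 45, z 67. A hooked cover let go rests on it, rear about 11 mm up (0.15 rad); about 15 N down on the rear end of the rib pushes its tongue past the nose, which springs back over it.
- toggle (a joint): Angle in rad of the steel power toggle on the pedal: 0 leans to the front (-x, off), 0.9 leans to the rear (on). Stays where it is put; stiff hinge friction, about 1.5 N at its tip.
- toggle_tip (a point): Centre of the ball (13 mm) at the tip of the power toggle, 36 mm from its pivot; the pivot is 60 mm above the table at pedal x 0, y 85. When off the tip is at about x -16, z 92.
- bowl: White ceramic pick bowl, 96 mm across, 40 high; origin under its middle. Leave alone.
- hexkey: Small steel hex key, 70 mm long, lying down; origin under the middle of the long leg. Leave alone.
- slide: Brass guitar slide, an upright tube 28 mm across, 60 high; origin under its middle. Leave alone.
Mind the look-alikes: they are no part of the job. Leave any pink or turquoise look-alike of the part that bears cover_grip alone. What is shaped like the part that bears pack0_mid but blue is not meant.

How it is judged:
On the way, in this order (a step that is already met when the one before it is completed fails the run):
1. every pack is home in a slot of the bay (x of pack0_mid in the frame of pedal between -0.006 and 0.006 m and y of pack0_mid in the frame of pedal between -0.042 and 0.042 m and z of pack0_mid in the frame of pedal between 0.024 and 0.0335 m and x of pack1_mid in the frame of pedal between -0.006 and 0.006 m and y of pack1_mid in the frame of pedal between -0.042 and 0.042 m and z of pack1_mid in the frame of pedal between 0.024 and 0.0335 m and x of pack2_mid in the frame of pedal between -0.006 and 0.006 m and y of pack2_mid in the frame of pedal between -0.042 and 0.042 m and z of pack2_mid in the frame of pedal between 0.024 and 0.0335 m and x of pack3_mid in the frame of pedal between -0.006 and 0.006 m and y of pack3_mid in the frame of pedal between -0.042 and 0.042 m and z of pack3_mid in the frame of pedal between 0.024 and 0.0335 m), for 0.3 s.
2. the cover's lip is hooked under the bridge, its rear still raised (x of cover_lip in the frame of pedal between -0.047 and -0.0355 m and z of cover_lip in the frame of pedal between 0.042 and 0.0555 m and angle between the z axis of cover_grip and the z axis of pedal, either way round between 0.08 and 0.7 rad and y of cover_grip in the frame of pedal between -0.008 and 0.008 m), for 0.1 s.
3. the cover is flat, its lip under the bridge and the catch over its rear tongue (x of cover_lip in the frame of pedal between -0.047 and -0.037 m and y of cover_grip in the frame of pedal between -0.006 and 0.006 m and z of cover_grip in the frame of pedal between 0.062 and 0.0695 m and angle between the z axis of cover_grip and the z axis of pedal, either way round below 0.06 rad and angle between the x axis of cover_grip and the x axis of pedal, either way round below 0.1 rad and value of joint catch below 0.0035 m), for 0.2 s.
4. the power toggle is flipped to the rear (value of joint toggle above 0.75 rad), for 0.2 s.
At the end, for the whole second after the job is handed in: Every pack present is home in a slot (at most 4.5 mm high), the cover lies flat on the deck (0.06 rad, 4 mm in height, 5 mm in place), lip under the bridge, catch sprung back over its tongue (under 3.5 mm pushed back), and the toggle is past 0.75 rad (all of step 1 and all of step 3 and value of joint toggle above 0.75 rad); the robot touches nothing.
It fails at once if the pick bowl is knocked away (distance of bowl from where it was at the start of the episode above 0.03 m).
It fails at once if the hex key is knocked away (distance of hexkey from where it was at the start of the episode above 0.03 m).
It fails at once if the brass slide is knocked away (distance of slide from where it was at the start of the episode above 0.03 m).
It fails at once if the brass slide is tipped over (angle between slide's own z axis and vertical above 0.5 rad).
Of pack0, pack1, pack2, pack3 only 3 to 4 are there at a start; the rules pass over those that are not, and their reading is None.
At some moment in a run one of cover may be knocked a few centimetres aside while the robot is not near it.
It also fails if it takes over 192 s, if anything falls off the work surface, if the arm or the gripper's body presses on something with over 40 N, if the wrist force passes 120 N, or if a joint passes its speed limit or range.

## Working session

There is one attempt and no reset: what is moved stays moved. The work goes in short steps, Python scripts to look and compute and a tool call to move; the robot and the scene stay as the last step left them, time stands still between calls to the robot, and variables do not carry over. Pictures are saved under pics/ and viewed, and the job is handed in when it is done.

Besides the shell and the picture viewer there is one more tool, called after "Request:" as name(argument=value, ...) on one line, values as JSON. send_rows: Moves the arm, as the interface text tells. Its arguments: {"type":"object","properties":{"targets":{"type":"array"},"gripper":{"type":"number"},"grip_force":{"type":"number"}},"required":["targets"]}

```bash
mkdir -p pics; ls; cat > h.py <<'E'
import numpy as np, cv2
from cell import ctrl
def grab(n,f=None):
    d=ctrl.get_image(n); 
    if f: cv2.imwrite('pics/'+f,d['pixels'])
    return d
def ray(d,uv):
    R=cv2.Rodrigues(np.array(d['rvec'],float))[0]; t=np.array(d['tvec'],float).reshape(3)
    p=cv2.undistortPoints(np.array([[uv]],float),np.array(d['mtx'],float),None)[0,0]
    return -R.T@t, R.T@np.array([p[0],p[1],1.])
def onz(d,uv,z):
    c,r=ray(d,uv); return c+r*(z-c[2])/r[2]
def proj(d,P):
    return cv2.projectPoints(np.array(P,float).reshape(-1,1,3),np.array(d['rvec'],float),np.array(d['tvec'],float),np.array(d['mtx'],float),None)[0].reshape(-1,2)
E
python3 - <<'E'
from h import *
a=grab('scene','s0.png');b=grab('top','t0.png')
for d in(a,b): print(ray(d,(280,210)))
print(ctrl.get_state())
E
```

```text
pics
(array([1.15480712, 0.70555244, 0.86674069]), array([-0.4636042 , -0.59997922, -0.65208148]))
(array([ 0.39216574, -0.02613995,  1.16015953]), array([ 0.13505803,  0.01360348, -0.99116245]))
{'time': 0.1, 'joints': array([ 1.09279259,  0.33384734,  0.03988912,  1.46621128, -0.01339487,
        1.34329521, -0.05850332]), 'dq': array([ 0.00113935, -0.00086447, -0.00106839, -0.00321481,  0.00121725,
        0.00036456, -0.00061141]), 'tau': array([ 4.72858519e-03, -6.60010672e+01,  1.37063149e+00, -4.06473434e+01,
        1.71445822e-02,  8.95958394e-03, -8.44420401e-05]), 'position': array([ 0.24018406, -0.60353954,  0.23049191]), 'tcp_rot': array([-3.14010154e+00,  1.09990385e-04,  3.78770739e-01]), 'ft_force': array([0.60619066, 0.07451767, 0.12703077]), 'moment': array([ 0.00066356, -0.00223622,  0.00861963]), 'opening': 0.08526167961705299}
```

View pics/s0.png

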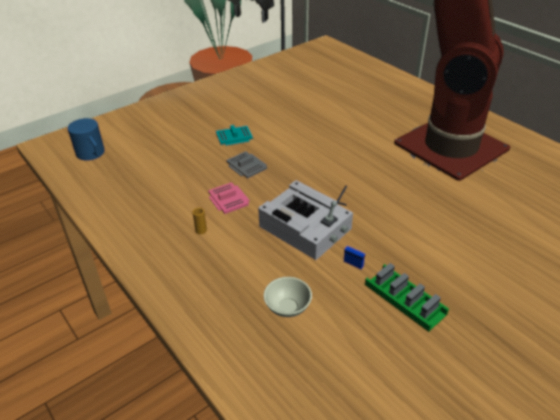

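View pics/t0.png

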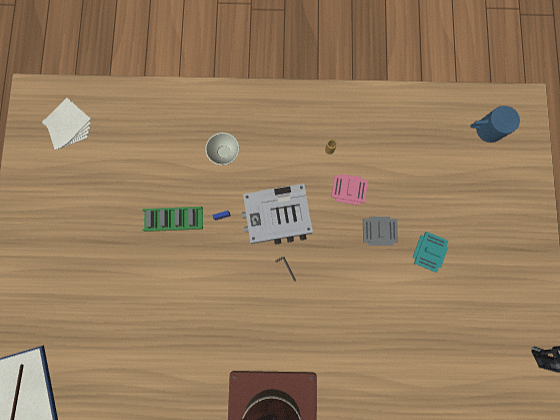

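```bash
python3 - <<'E'
from h import *
b=cv2.imread('pics/t0.png'); a=cv2.imread('pics/s0.png')
cv2.imwrite('pics/t0p.png',cv2.resize(b[170:260,130:330],None,fx=4,fy=4,interpolation=cv2.INTER_CUBIC))
cv2.imwrite('pics/t0c.png',cv2.resize(b[160:290,320:460],None,fx=4,fy=4,interpolation=cv2.INTER_CUBIC))
cv2.imwrite('pics/s0p.png',cv2.resize(a[110:330,190:460],None,fx=2.9,fy=2.7,interpolation=cv2.INTER_CUBIC))
E
```

```text
(no output)
```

View pics/t0p.png

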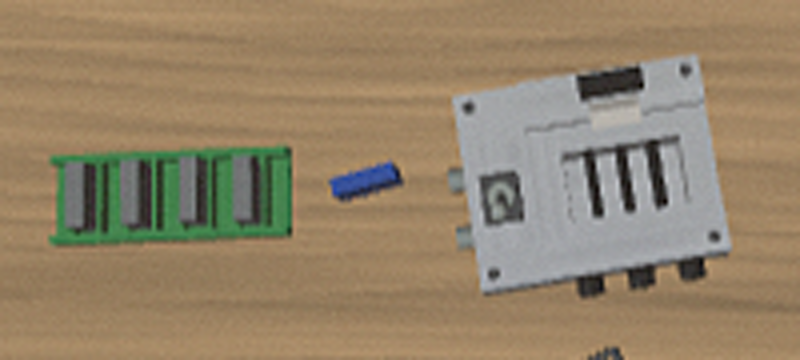

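View pics/t0c.png

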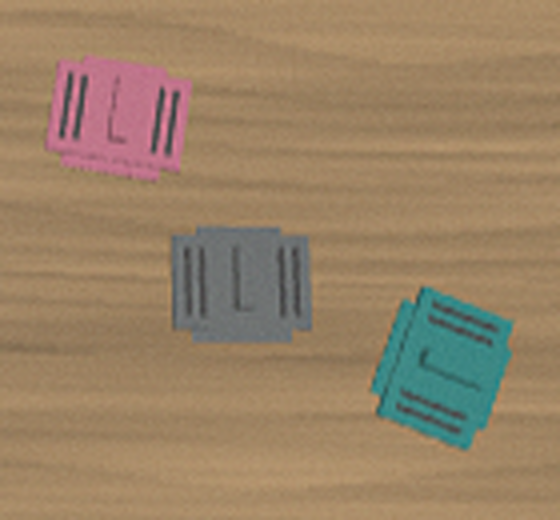

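View pics/s0p.png

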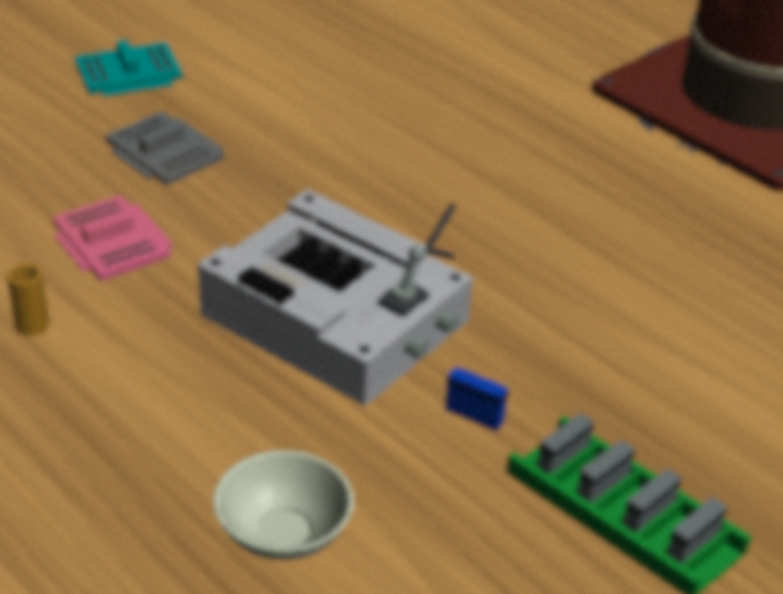

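```bash
python3 - <<'E'
from h import *
b=cv2.imread('pics/t0.png'); a=cv2.imread('pics/s0.png')
cv2.imwrite('pics/t0q.png',cv2.resize(b[178:250,236:318],None,fx=8,fy=8,interpolation=cv2.INTER_CUBIC))
cv2.imwrite('pics/s0q.png',cv2.resize(a[178:258,254:358],None,fx=7,fy=7,interpolation=cv2.INTER_CUBIC))
hsv=cv2.cvtColor(b,cv2.COLOR_BGR2HSV)
print(hsv[215,260],hsv[230,380], b[215,300])
from h import *
E
```

```text
[ 98   6 169] [ 78  11 118] [165 165 163]
```

View pics/t0q.png

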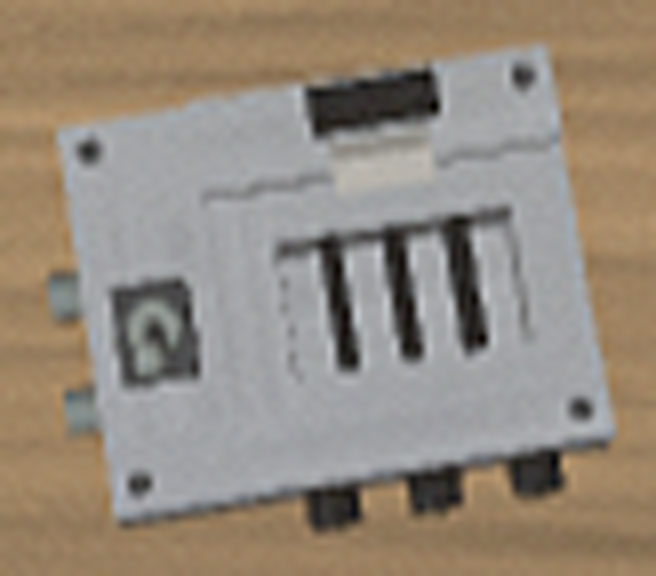

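View pics/s0q.png

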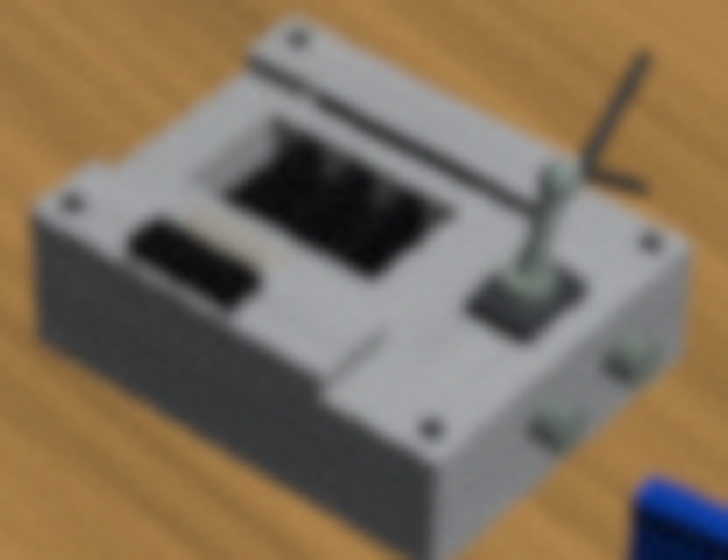

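```bash
cat > pose.py <<'E'
from h import *
def rigid(mod,obs):
    mod=np.array(mod)[:,:2];obs=np.array(obs)[:,:2];mc=mod.mean(0);oc=obs.mean(0)
    U,S,V=np.linalg.svd((mod-mc).T@(obs-oc)); D=np.diag([1,np.linalg.det(V.T@U.T)]);R=V.T@D@U.T
    t=oc-R@mc; return R,t,np.arctan2(R[1,0],R[0,0]),(obs-(mod@R.T+t))
E
python3 - <<'E'
from pose import *
b=cv2.imread('pics/t0.png')
d=ctrl.get_image('top'); e=ctrl.get_image('scene')
z=lambda x,y:(x/8-0.5+.0625+236,y/8-.5+.0625+178)
pts=[((118,522),(-.060,.108,.05)),((60,130),(.075,.108,.05)),((612,440),(-.060,-.062,.059)),((545,47),(.075,-.062,.059))]
mod=[m for _,m in pts];obs=[onz(d,z(*p),m[2]) for p,m in pts]
R,t,y,r=rigid(mod,obs);print('corners',t,y,'\n',r)
# dividers
g=cv2.resize(b,None,fx=8,fy=8,interpolation=cv2.INTER_CUBIC)[178*8:250*8,236*8:318*8]
g=cv2.cvtColor(g,cv2.COLOR_BGR2GRAY)
m=(g<95).astype(np.uint8); m[:, :300]=0; m[:230]=0;m[380:]=0;m[:,500:]=0
cv2.imwrite('pics/m.png',m*255)
n,l,s,c=cv2.connectedComponentsWithStats(m)
for i in range(1,n):
    if s[i,4]>300: print(c[i],s[i],onz(d,z(*c[i]),.05))
# scene view corners
zs=lambda x,y:(x/7-.5+.07+254,y/7-.5+.07+178)
ps=[((692,243),(-.060,.108,.05)),((435,462),(.075,.108,.05)),((38,208),(.075,-.062,.059)),((292,15),(-.060,-.062,.059))]
mod=[m for _,m in ps];obs=[onz(e,zs(*p),m[2]) for p,m in ps]
R2,t2,y2,r2=rigid(mod,obs);print('scene',t2,y2,'\n',r2)
E
```

```text
corners [ 0.53140712 -0.02750657] 0.17926153499590275 
 [[ 3.83077769e-05 -1.15785618e-03]
 [ 2.57506119e-04 -1.15425384e-03]
 [-4.67595257e-04  1.23515170e-03]
 [ 1.71781361e-04  1.07695833e-03]]
[399.60732648 286.70147815] [ 350  230   79  130 3112] [ 0.53440576 -0.02605784  0.05      ]
[465.45521886 288.88787879] [ 439  230   49  123 2970] [ 0.5340734  -0.04841214  0.05      ]
[337.63328681 297.80251221] [ 300  234   59  136 2866] [ 0.53022254 -0.00511427  0.05      ]
scene [ 0.52868428 -0.02986388] 0.18112391822783683 
 [[ 6.92117913e-04 -4.79480703e-05]
 [ 4.87357788e-04 -5.28845721e-04]
 [-1.76696823e-03  1.64676120e-03]
 [ 5.87492528e-04 -1.06996741e-03]]
```

View pics/m.png

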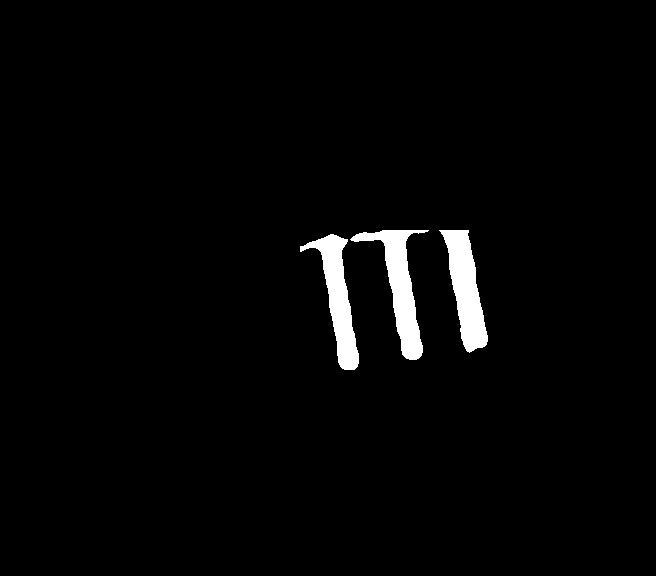

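```bash
python3 - <<'E'
from pose import *
b=cv2.imread('pics/t0.png')
d=ctrl.get_image('top'); e=ctrl.get_image('scene'); a=e['pixels']
cv2.imwrite('pics/t0r.png',cv2.resize(b[200:240,138:208],None,fx=11,fy=11,interpolation=cv2.INTER_CUBIC))
cv2.imwrite('pics/s0r.png',cv2.resize(a[255:335,358:458],None,fx=8,fy=7,interpolation=cv2.INTER_CUBIC))
for n,dd,im in(('top',d,b),('sc',e,a)):
    h=cv2.cvtColor(im,cv2.COLOR_BGR2HSV)
    h=cv2.resize(h,None,fx=8,fy=8,interpolation=cv2.INTER_LINEAR)
    m=cv2.inRange(h,(45,100,30),(80,255,255))
    c=max(cv2.findContours(m,0,2)[0],key=cv2.contourArea)
    hull=cv2.convexHull(c); r=cv2.minAreaRect(hull)
    bx=cv2.boxPoints(r)/8-.5+.06
    print(n,bx.tolist()); P=np.array([onz(dd,p,.02) for p in bx])[:,:2]; print(P,P.mean(0))
h=cv2.cvtColor(b,cv2.COLOR_BGR2HSV)
# pack tops brighter grey within tray
g=cv2.resize(b[200:240,138:208],None,fx=11,fy=11,interpolation=cv2.INTER_CUBIC)
h=cv2.cvtColor(g,cv2.COLOR_BGR2HSV)
m=((h[:,:,1]<70)&(h[:,:,2]>85)).astype(np.uint8)
n,l,s,c=cv2.connectedComponentsWithStats(m)
for i in range(1,n):
    if 1500<s[i,4]<10000:
        k=np.argwhere(l==i)[:,::-1].astype(np.float32); r=cv2.minAreaRect(k)
        uv=((r[0][0]+.5)/11-.5+138,(r[0][1]+.5)/11-.5+200); print(r,s[i],onz(d,uv,.044))
E
```

```text
top [[141.4051971435547, 208.47860717773438], [202.1266632080078, 205.8878173828125], [203.0829315185547, 228.30068969726562], [142.36146545410156, 230.8914794921875]]
[[0.54461123 0.37600616]
 [0.55506488 0.20723398]
 [0.49243522 0.20142098]
 [0.48217821 0.36874672]] [0.51857238 0.28835196]
sc [[362.62152099609375, 282.7410583496094], [380.281005859375, 258.4593200683594], [449.737060546875, 308.9728698730469], [432.07757568359375, 333.2546081542969]]
[[0.56391713 0.21478014]
 [0.4850383  0.18946456]
 [0.48019874 0.37117352]
 [0.55240491 0.38686835]] [0.52038977 0.29057164]
((578.0, 188.0), (182.0, 54.0), 90.0) [ 551   97   55  183 8894] [0.52146982 0.23356268 0.044     ]
((427.0769348144531, 191.4627685546875), (48.276336669921875, 181.44387817382812), 0.7298430800437927) [ 402  101   51  182 8125] [0.5199165  0.27081608 0.044     ]
((265.737548828125, 201.13668823242188), (54.68122863769531, 185.7420654296875), 1.8476102352142334) [ 241  109   56  186 8646] [0.51677228 0.31051927 0.044     ]
((117.0, 207.0), (56.0, 184.0), 0.0) [  89  115   57  185 9079] [0.51463521 0.34713954 0.044     ]
```

View pics/t0r.png

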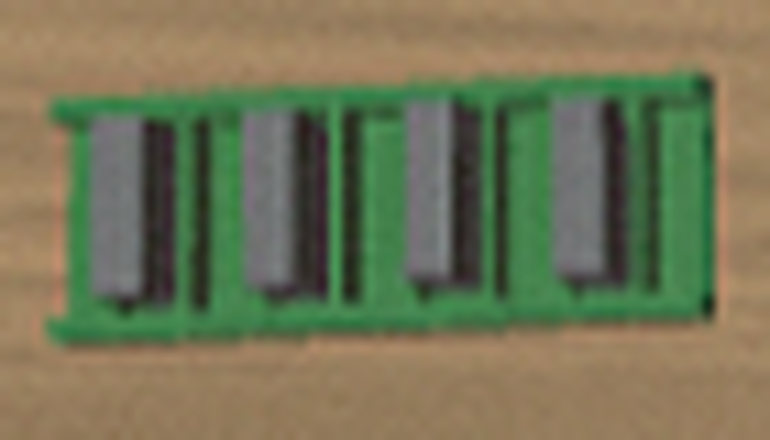

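View pics/s0r.png

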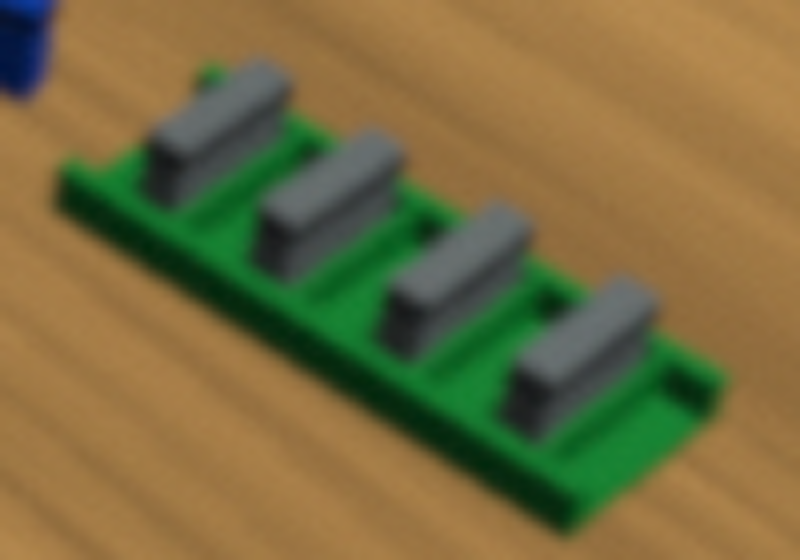

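Request:
send_rows(targets=[{"dx":0.04,"dy":0.02,"dz":0,"roll":-0.1},{"dx":0.05,"dy":0.03,"dz":0,"roll":-0.1},{"dx":0.05,"dy":0.03,"dz":0,"roll":-0.117},{"dx":0.05,"dy":0.03,"dz":0},{"dx":0.05,"dy":0.03,"dz":0},{"dx":0.03,"dy":0.05,"dz":0},{"dx":0,"dy":0.06,"dz":0},{"dx":0,"dy":0.06,"dz":0},{"dx":0,"dy":0.06,"dz":0},{"dx":0,"dy":0.06,"dz":0}], gripper=-0.4)

```text
invalid input
```

Request:
send_rows(targets=[{"dx":0.04,"dy":0.02,"dz":0.0,"roll":-0.1},{"dx":0.05,"dy":0.03,"dz":0.0,"roll":-0.1},{"dx":0.05,"dy":0.03,"dz":0.0,"roll":-0.117},{"dx":0.05,"dy":0.03,"dz":0.0,"roll":0.0},{"dx":0.05,"dy":0.03,"dz":0.0,"roll":0.0},{"dx":0.03,"dy":0.05,"dz":0.0,"roll":0.0},{"dx":0.0,"dy":0.06,"dz":0.0,"roll":0.0},{"dx":0.0,"dy":0.06,"dz":0.0,"roll":0.0},{"dx":0.0,"dy":0.06,"dz":0.0,"roll":0.0},{"dx":0.0,"dy":0.06,"dz":0.0,"roll":0.0}], gripper=-0.4)

```text
time: 1.55
position: [0.5136, -0.1636, 0.2292]
tcp_rot: [3.141, 0.002, 0.041]
ft_force: [1.2, 0.8, -0.1]
opening: 0.0255
```

Request:
send_rows(targets=[{"dx":0.005,"dy":0.05,"dz":0.0,"roll":0.07},{"dx":0.006,"dy":0.05,"dz":-0.03,"roll":0.07},{"dx":0.006,"dy":0.036,"dz":-0.04,"roll":0.0},{"dx":0.0,"dy":0.0,"dz":-0.03,"roll":0.0},{"dx":0.0,"dy":0.0,"dz":0.0,"roll":0.0}], gripper=-1.0)

```text
time: 2.17
position: [0.5308, -0.0168, 0.1288]
tcp_rot: [3.141, -0.002, 0.195]
ft_force: [0.1, 0.5, 0.6]
opening: -0.0002
```

```bash
python3 - <<'E'
from h import *
a=grab('scene','s1.png');b=grab('top','t1.png');s=ctrl.get_state();p=s['position'];print(p,s['tcp_rot'],s['opening'])
for n,d,f in(('scene',a,'s1q.png'),('top',b,'t1q.png')):
    uv=proj(d,[p])[0];print(n,uv)
    x,y=uv.astype(int);cr=cv2.resize(d['pixels'][y-40:y+40,x-50:x+50],None,fx=8,fy=7,interpolation=cv2.INTER_CUBIC);
    q=((uv[0]-x+50+.5)*8-.5,(uv[1]-y+40+.5)*7-.5)
    print(q);cv2.circle(cr,(int(q[0]),int(q[1])),3,(0,0,255),-1)
    cv2.imwrite('pics/'+f,cr)
E
```

```text
[ 0.53263489 -0.01707407  0.13148149] [ 3.14002441 -0.00687058  0.19420465] -4.8216472664718346e-05
scene [302.2773284  180.89401142]
(np.float64(405.71862720192576), np.float64(289.2580799474499))
top [282.00809077 209.91931725]
(np.float64(403.564726139909), np.float64(289.4352207263162))
```

View pics/s1q.png

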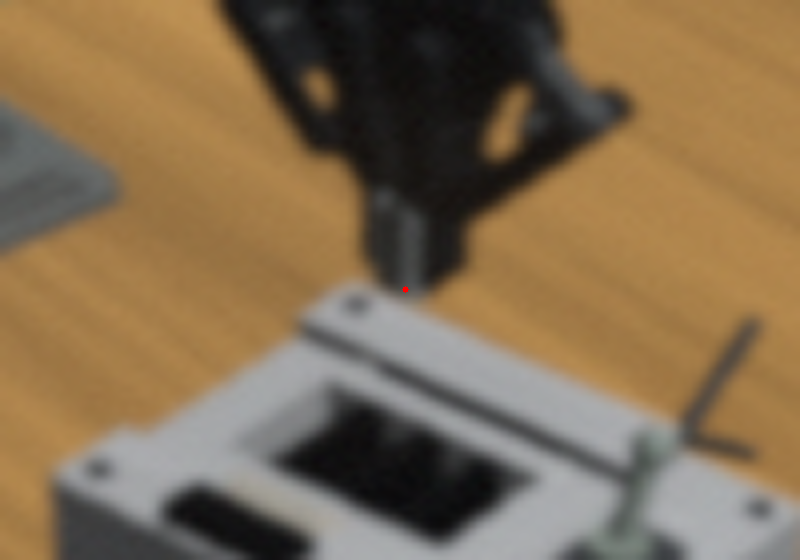

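View pics/t1q.png

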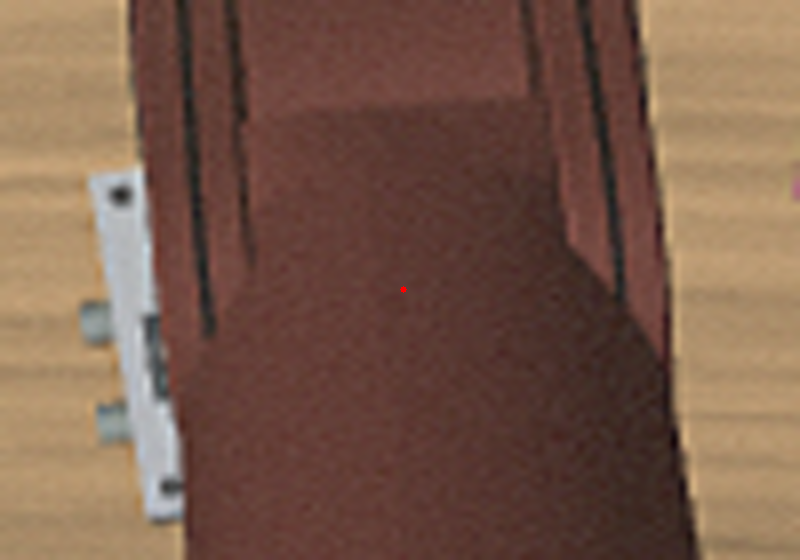

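Request:
send_rows(targets=[{"dx":-0.005,"dy":0.03,"dz":-0.02,"roll":-0.014},{"dx":0.0,"dy":0.0,"dz":-0.03,"roll":0.0},{"dx":0.0,"dy":0.0,"dz":-0.02,"roll":0.0},{"dx":0.0,"dy":0.0,"dz":0.0,"roll":0.0}])

```text
time: 2.78
position: [0.533, 0.0107, 0.0676]
tcp_rot: [3.137, -0.018, 0.174]
ft_force: [-0.4, -0.1, 0.5]
opening: 0.0
```

```bash
python3 - <<'E'
from h import *
for i in range(3):
    a=grab('scene','s2.png');s=ctrl.get_state();print(s['position'],s['tcp_rot'],s['ft_force'])
p=s['position']
d=a;uv=proj(d,[p])[0];x,y=uv.astype(int);cr=cv2.resize(d['pixels'][y-40:y+40,x-50:x+50],None,fx=8,fy=7,interpolation=cv2.INTER_CUBIC);cv2.imwrite('pics/s2q.png',cr)
E
```

```text
[0.53378014 0.01067169 0.06857615] [ 3.13666073 -0.020129    0.17343124] [ 0.3589745  -0.11908753  1.1046695 ]
[0.53405607 0.01077473 0.06891802] [ 3.13657184 -0.02090551  0.17349745] [-0.685044   -0.00497287 -0.42937325]
[0.5341125  0.01092199 0.0689825 ] [ 3.1365473  -0.02120953  0.17370899] [ 0.1209082  -0.30854347  0.34558008]
```

View pics/s2q.png

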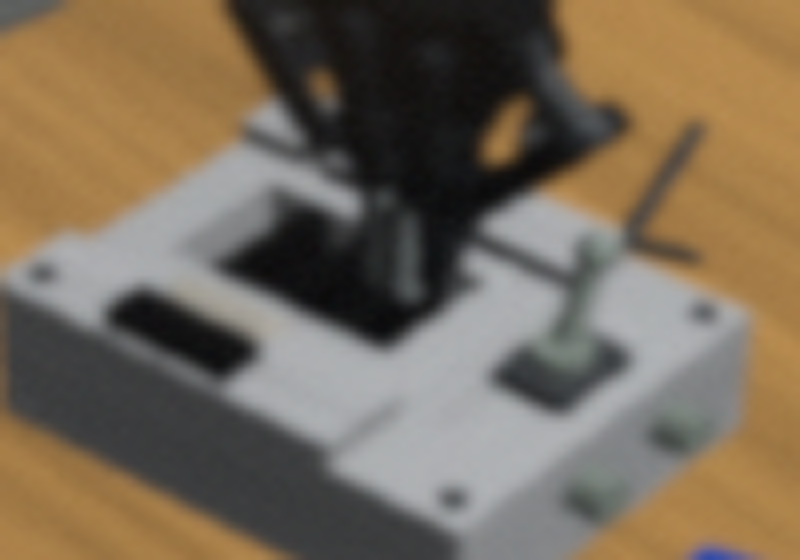

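Request:
send_rows(targets=[{"dx":-0.006,"dy":0.002,"dz":-0.005,"roll":0.006},{"dx":0.0,"dy":0.0,"dz":0.0,"roll":0.0},{"dx":0.0,"dy":0.0,"dz":0.0,"roll":0.0}])

```text
time: 3.3
position: [0.5288, 0.0127, 0.0658]
tcp_rot: [3.136, -0.024, 0.179]
ft_force: [-0.1, -0.6, -0.1]
opening: 0.0003
```

Request:
send_rows(targets=[{"dx":0.0,"dy":0.0,"dz":-0.005,"roll":0.0},{"dx":0.0,"dy":0.0,"dz":0.0,"roll":0.0},{"dx":0.0,"dy":0.0,"dz":0.0,"roll":0.0}])

```text
time: 3.68
position: [0.5289, 0.0127, 0.0604]
tcp_rot: [3.136, -0.024, 0.179]
ft_force: [-0.7, 0.2, -0.1]
opening: 0.0
```

Request:
send_rows(targets=[{"dx":0.0,"dy":0.0,"dz":-0.006,"roll":0.0},{"dx":0.01,"dy":0.002,"dz":0.0,"roll":0.0},{"dx":0.008,"dy":0.0015,"dz":0.0,"roll":0.0},{"dx":0.003,"dy":0.0005,"dz":0.0,"roll":0.0},{"dx":0.0,"dy":0.0,"dz":0.0,"roll":0.0}])

```text
time: 4.3
position: [0.5519, 0.0172, 0.0539]
tcp_rot: [3.136, -0.024, 0.18]
ft_force: [0.3, -1.1, 1.4]
opening: 0.0004
```

Request:
send_rows(targets=[{"dx":0.002,"dy":0.0004,"dz":0.0,"roll":0.0},{"dx":0.002,"dy":0.0004,"dz":0.0,"roll":0.0}])

```text
time: 4.55
position: [0.5559, 0.018, 0.0539]
tcp_rot: [3.136, -0.024, 0.179]
ft_force: [-0.3, 0.4, -0.0]
opening: -0.0002
```

Request:
send_rows(targets=[{"dx":0.001,"dy":0.0002,"dz":0.0,"roll":0.0},{"dx":0.001,"dy":0.0002,"dz":0.0,"roll":0.0}])

```text
time: 4.8
position: [0.5565, 0.0181, 0.0537]
tcp_rot: [3.136, -0.021, 0.179]
ft_force: [-7.2, -1.0, 4.2]
opening: 0.0001
```

Request:
send_rows(targets=[{"dx":0.001,"dy":0.0002,"dz":0.0,"roll":0.0},{"dx":0.001,"dy":0.0002,"dz":0.0,"roll":0.0}])

```text
time: 5.05
position: [0.5565, 0.018, 0.0534]
tcp_rot: [3.136, -0.017, 0.179]
ft_force: [-5.2, -1.5, 5.6]
opening: -0.0
```

Request:
send_rows(targets=[{"dx":-0.01,"dy":-0.0018,"dz":0.0,"roll":0.0},{"dx":-0.012,"dy":-0.0022,"dz":0.0,"roll":0.0},{"dx":-0.012,"dy":-0.0022,"dz":0.0,"roll":0.0},{"dx":-0.01,"dy":-0.0018,"dz":0.0,"roll":0.0},{"dx":0.0,"dy":0.0,"dz":0.0,"roll":0.0}])

```text
time: 5.68
position: [0.5094, 0.0093, 0.0535]
tcp_rot: [3.135, -0.018, 0.179]
ft_force: [-0.1, -0.1, 0.5]
opening: 0.0001
```

Request:
send_rows(targets=[{"dx":-0.002,"dy":-0.0004,"dz":0.0,"roll":0.0},{"dx":-0.002,"dy":-0.0004,"dz":0.0,"roll":0.0}])

```text
time: 5.92
position: [0.5058, 0.0085, 0.0538]
tcp_rot: [3.135, -0.019, 0.179]
ft_force: [-0.2, 0.7, -0.0]
opening: 0.0001
```

Request:
send_rows(targets=[{"dx":-0.0015,"dy":-0.0003,"dz":0.0,"roll":0.0},{"dx":-0.001,"dy":-0.0002,"dz":0.0,"roll":0.0}])

```text
time: 6.18
position: [0.5034, 0.0081, 0.0538]
tcp_rot: [3.135, -0.019, 0.179]
ft_force: [-0.2, -0.2, -0.5]
opening: 0.0002
```

Request:
send_rows(targets=[{"dx":-0.001,"dy":-0.0002,"dz":0.0,"roll":0.0},{"dx":-0.001,"dy":-0.0002,"dz":0.0,"roll":0.0}])

```text
time: 6.42
position: [0.5021, 0.008, 0.0539]
tcp_rot: [3.135, -0.021, 0.179]
ft_force: [5.5, 1.5, -4.4]
opening: 0.0001
```

Request:
send_rows(targets=[{"dx":0.003,"dy":0.0005,"dz":0.01,"roll":0.0},{"dx":0.01,"dy":0.0,"dz":0.03,"roll":0.0},{"dx":0.03,"dy":0.02,"dz":0.0,"roll":0.0},{"dx":0.03,"dy":0.035,"dz":0.0,"roll":0.0},{"dx":0.002,"dy":0.01,"dz":0.0,"roll":0.0},{"dx":0.0,"dy":0.0,"dz":-0.01,"roll":0.0},{"dx":0.0,"dy":0.0,"dz":0.0,"roll":0.0}])

```text
time: 7.3
position: [0.578, 0.073, 0.0872]
tcp_rot: [3.134, -0.019, 0.176]
ft_force: [-0.3, -0.4, 0.5]
opening: 0.0001
```

Descend and creep toward -y (pedal).

Request:
send_rows(targets=[{"dx":0.0,"dy":0.0,"dz":-0.016,"roll":0.0},{"dx":0.0,"dy":0.0,"dz":-0.014,"roll":0.0},{"dx":0.0,"dy":0.0,"dz":-0.003,"roll":0.0},{"dx":0.001,"dy":-0.006,"dz":0.0,"roll":0.0},{"dx":0.0,"dy":0.0,"dz":0.0,"roll":0.0}])

```text
time: 7.92
position: [0.5777, 0.0636, 0.0512]
tcp_rot: [3.133, -0.017, 0.173]
ft_force: [0.2, -0.2, -0.5]
opening: 0.0002
```

Request:
send_rows(targets=[{"dx":0.0004,"dy":-0.002,"dz":0.0,"roll":0.0},{"dx":0.0004,"dy":-0.002,"dz":0.0,"roll":0.0}])

```text
time: 8.18
position: [0.5791, 0.0595, 0.0519]
tcp_rot: [3.133, -0.018, 0.173]
ft_force: [0.5, 0.1, 1.2]
opening: 0.0
```

Request:
send_rows(targets=[{"dx":0.0003,"dy":-0.0015,"dz":0.0,"roll":0.0},{"dx":0.0003,"dy":-0.0015,"dz":0.0,"roll":0.0}])

```text
time: 8.43
position: [0.5799, 0.0563, 0.0523]
tcp_rot: [3.133, -0.018, 0.173]
ft_force: [-0.7, 0.9, -0.1]
opening: 0.0002
```

Request:
send_rows(targets=[{"dx":0.0003,"dy":-0.0015,"dz":0.0,"roll":0.0},{"dx":0.0003,"dy":-0.0015,"dz":0.0,"roll":0.0}])

```text
time: 8.68
position: [0.5806, 0.0546, 0.0526]
tcp_rot: [3.134, -0.019, 0.175]
ft_force: [0.3, 1.4, 2.6]
opening: 0.0002
```

Request:
send_rows(targets=[{"dx":0.0002,"dy":-0.001,"dz":0.0,"roll":0.0},{"dx":0.0,"dy":-0.001,"dz":0.0,"roll":0.0}])

```text
time: 8.93
position: [0.581, 0.0521, 0.0527]
tcp_rot: [3.134, -0.019, 0.174]
ft_force: [-0.6, 0.9, 0.5]
opening: -0.0
```

Request:
send_rows(targets=[{"dx":0.0002,"dy":-0.001,"dz":0.0,"roll":0.0},{"dx":0.0002,"dy":-0.001,"dz":0.0,"roll":0.0}])

```text
time: 9.18
position: [0.5812, 0.0513, 0.0527]
tcp_rot: [3.135, -0.019, 0.175]
ft_force: [-2.2, 5.3, 1.9]
opening: 0.0
```

Request:
send_rows(targets=[{"dx":0.0002,"dy":-0.001,"dz":0.0,"roll":0.0},{"dx":0.0002,"dy":-0.001,"dz":0.0,"roll":0.0}])

```text
time: 9.43
position: [0.5811, 0.0513, 0.0527]
tcp_rot: [3.137, -0.019, 0.177]
ft_force: [-0.9, 4.7, 2.1]
opening: -0.0002
```

Request:
send_rows(targets=[{"dx":0.0,"dy":0.004,"dz":0.02,"roll":0.0},{"dx":0.0,"dy":0.0,"dz":0.025,"roll":0.0},{"dx":0.0,"dy":-0.03,"dz":0.01,"roll":0.0},{"dx":0.0,"dy":-0.05,"dz":0.0,"roll":0.0},{"dx":-0.003,"dy":-0.05,"dz":0.0,"roll":0.0},{"dx":-0.002,"dy":-0.02,"dz":0.0,"roll":0.0},{"dx":0.0,"dy":-0.006,"dz":0.0,"roll":0.0},{"dx":0.0,"dy":0.0,"dz":0.0,"roll":0.0}])

```text
time: 10.42
position: [0.5744, -0.109, 0.1084]
tcp_rot: [3.133, -0.016, 0.176]
ft_force: [-0.8, 0.7, -0.3]
opening: -0.0002
```

Request:
send_rows(targets=[{"dx":0.0,"dy":0.0,"dz":-0.02,"roll":0.0},{"dx":0.0,"dy":0.0,"dz":-0.02,"roll":0.0},{"dx":0.0,"dy":0.0,"dz":-0.012,"roll":0.0},{"dx":-0.001,"dy":0.007,"dz":0.0,"roll":0.0},{"dx":-0.001,"dy":0.005,"dz":0.0,"roll":0.0},{"dx":0.0,"dy":0.0,"dz":0.0,"roll":0.0}])

```text
time: 11.18
position: [0.5741, -0.0895, 0.0566]
tcp_rot: [3.134, -0.019, 0.184]
ft_force: [-0.5, -0.7, -0.8]
opening: 0.0002
```

Request:
send_rows(targets=[{"dx":-0.0004,"dy":0.002,"dz":0.0,"roll":0.0},{"dx":-0.0002,"dy":0.001,"dz":0.0,"roll":0.0}])

```text
time: 11.42
position: [0.574, -0.0866, 0.0575]
tcp_rot: [3.133, -0.02, 0.184]
ft_force: [-0.9, -0.4, -0.2]
opening: 0.0002
```

Request:
send_rows(targets=[{"dx":-0.0002,"dy":0.001,"dz":0.0,"roll":0.0},{"dx":-0.0002,"dy":0.001,"dz":0.0,"roll":0.0}])

```text
time: 11.68
position: [0.5737, -0.0848, 0.0577]
tcp_rot: [3.133, -0.021, 0.183]
ft_force: [0.3, 0.4, -0.2]
opening: 0.0002
```

Request:
send_rows(targets=[{"dx":0.0,"dy":-0.003,"dz":0.0,"roll":0.0},{"dx":0.0,"dy":0.0,"dz":-0.012,"roll":0.0},{"dx":0.0,"dy":0.0,"dz":-0.004,"roll":0.0},{"dx":0.0,"dy":0.0,"dz":0.0,"roll":0.0}])

```text
time: 12.18
position: [0.5745, -0.0893, 0.0437]
tcp_rot: [3.131, -0.022, 0.182]
ft_force: [-3.8, 1.3, 8.8]
opening: -0.0001
```

Request:
send_rows(targets=[{"dx":-0.0004,"dy":0.003,"dz":0.0,"roll":0.0},{"dx":-0.0002,"dy":0.001,"dz":0.0,"roll":0.0}])

```text
time: 12.42
position: [0.5744, -0.0893, 0.0438]
tcp_rot: [3.126, -0.023, 0.179]
ft_force: [-1.6, -0.5, 6.9]
opening: -0.0004
```

Request:
send_rows(targets=[{"dx":-0.0002,"dy":0.001,"dz":0.0,"roll":0.0},{"dx":-0.0002,"dy":0.001,"dz":0.0,"roll":0.0}])

```text
time: 12.68
position: [0.5744, -0.0892, 0.0437]
tcp_rot: [3.124, -0.023, 0.177]
ft_force: [-0.9, -3.4, 6.0]
opening: 0.0003
```

Request:
send_rows(targets=[{"dx":0.0,"dy":-0.004,"dz":0.0,"roll":0.0},{"dx":0.0,"dy":0.0,"dz":0.04,"roll":0.0},{"dx":0.0,"dy":0.0,"dz":0.05,"roll":0.0},{"dx":0.0,"dy":0.02,"dz":0.02,"roll":0.0},{"dx":0.0,"dy":0.0,"dz":0.0,"roll":0.0}], gripper=-0.4)

```text
time: 13.3
position: [0.5738, -0.0805, 0.1531]
tcp_rot: [3.119, -0.021, 0.171]
ft_force: [-0.8, -0.4, -0.2]
opening: 0.0255
```

Request:
send_rows(targets=[{"dx":-0.01,"dy":0.03,"dz":0.0,"roll":0.0},{"dx":-0.01,"dy":0.05,"dz":0.0,"roll":0.0},{"dx":-0.01,"dy":0.05,"dz":0.0,"roll":-0.03},{"dx":-0.01,"dy":0.05,"dz":0.0,"roll":-0.03},{"dx":-0.01,"dy":0.05,"dz":0.0,"roll":-0.03},{"dx":0.0,"dy":0.05,"dz":0.0,"roll":-0.02},{"dx":0.0,"dy":0.02,"dz":0.0,"roll":0.0},{"dx":0.0,"dy":0.0,"dz":0.0,"roll":0.0}])

```text
time: 14.3
position: [0.5168, 0.219, 0.1384]
tcp_rot: [3.116, -0.005, 0.05]
ft_force: [0.1, -0.3, 0.1]
opening: 0.0256
```

Request:
send_rows(targets=[{"dx":0.006,"dy":0.015,"dz":0.0,"roll":0.012},{"dx":0.0,"dy":0.0,"dz":-0.03,"roll":0.0},{"dx":0.0,"dy":0.0,"dz":-0.035,"roll":0.0},{"dx":0.0,"dy":0.0,"dz":-0.02,"roll":0.0},{"dx":0.0,"dy":0.0,"dz":0.0,"roll":0.0}])

```text
time: 14.92
position: [0.526, 0.2293, 0.0485]
tcp_rot: [3.114, -0.004, 0.057]
ft_force: [-0.4, 0.1, 0.6]
opening: 0.0253
```

```bash
python3 - <<'E'
from h import *
a=grab('scene','s3.png');s=ctrl.get_state();print(s['position'],s['tcp_rot'])
d=a;uv=proj(d,[s['position']])[0];x,y=uv.astype(int);cr=cv2.resize(d['pixels'][y-40:y+40,x-50:x+50],None,fx=8,fy=7,interpolation=cv2.INTER_CUBIC);cv2.imwrite('pics/s3q.png',cr)
E
```

```text
[0.52658117 0.22954289 0.04944754] [ 3.11450254 -0.00497781  0.05678432]
```

View pics/s3q.png

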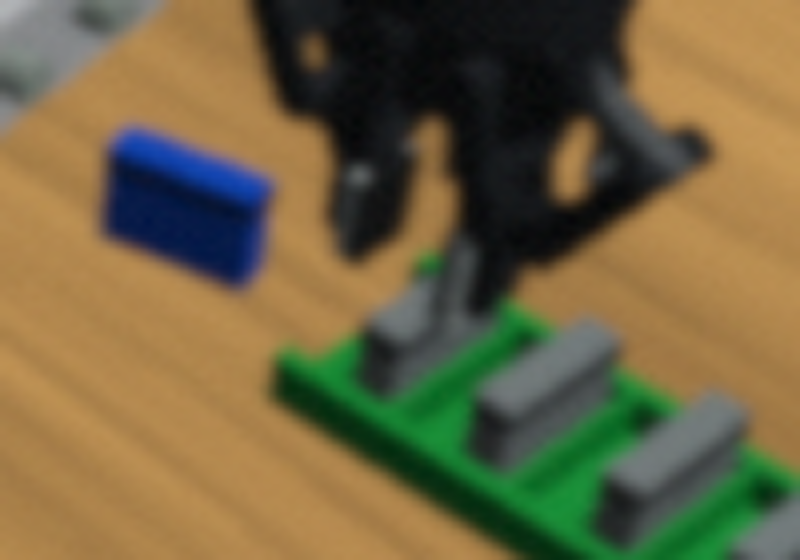

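Request:
send_rows(targets=[{"dx":-0.004,"dy":0.0045,"dz":0.0,"roll":0.005},{"dx":0.0,"dy":0.0,"dz":0.0,"roll":0.0},{"dx":0.0,"dy":0.0,"dz":-0.01,"roll":0.0},{"dx":0.0,"dy":0.0,"dz":-0.01,"roll":0.0},{"dx":0.0,"dy":0.0,"dz":-0.005,"roll":0.0},{"dx":0.0,"dy":0.0,"dz":0.0,"roll":0.0}])

```text
time: 15.72
position: [0.524, 0.2347, 0.0252]
tcp_rot: [3.115, -0.009, 0.062]
ft_force: [0.2, -0.4, -0.2]
opening: 0.026
```

Close and lift.

Request:
send_rows(targets=[{"dx":0.0,"dy":0.0,"dz":-0.002,"roll":0.0},{"dx":0.0,"dy":0.0,"dz":0.0,"roll":0.0},{"dx":0.0,"dy":0.0,"dz":0.0,"roll":0.0},{"dx":0.0,"dy":0.0,"dz":0.0,"roll":0.0}], gripper=-1.0, grip_force=40.0)

```text
time: 16.23
position: [0.5245, 0.2349, 0.0239]
tcp_rot: [3.116, -0.01, 0.062]
ft_force: [-0.2, -0.2, -0.3]
opening: 0.0112
```

Request:
send_rows(targets=[{"dx":0.0,"dy":0.0,"dz":0.015,"roll":0.0},{"dx":0.0,"dy":0.0,"dz":0.03,"roll":0.0},{"dx":0.0,"dy":0.0,"dz":0.04,"roll":0.0},{"dx":0.0,"dy":0.0,"dz":0.015,"roll":0.0},{"dx":0.0,"dy":0.0,"dz":0.0,"roll":0.0}])

```text
time: 16.85
position: [0.5241, 0.2349, 0.1293]
tcp_rot: [3.116, -0.01, 0.062]
ft_force: [-0.2, 0.2, -1.4]
opening: 0.0109
```

```bash
python3 - <<'E'
from h import *
a=grab('scene','s4.png');s=ctrl.get_state();print(s['position'],s['tcp_rot'])
d=a;uv=proj(d,[s['position']])[0];x,y=uv.astype(int);cr=cv2.resize(d['pixels'][y-40:y+40,x-50:x+50],None,fx=8,fy=7,interpolation=cv2.INTER_CUBIC);cv2.imwrite('pics/s4q.png',cr)
E
```

```text
[0.52377712 0.23477049 0.12854295] [ 3.11579107 -0.00932078  0.06201576]
```

View pics/s4q.png

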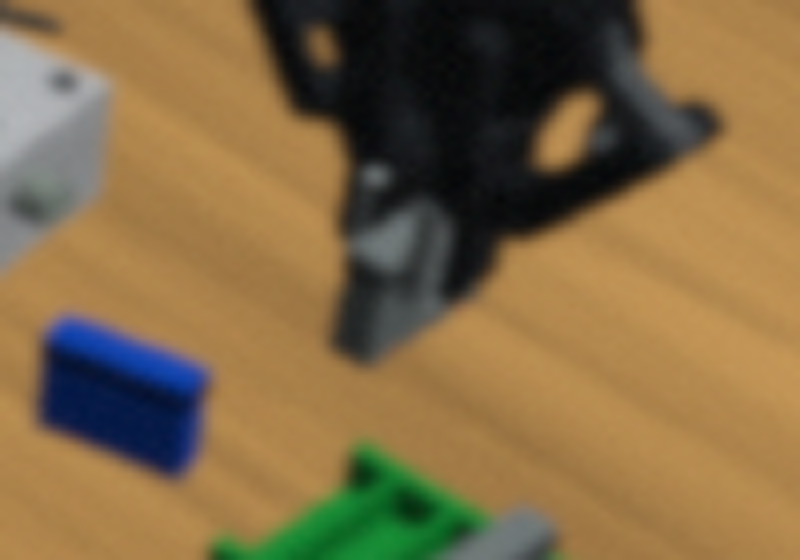

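Request:
send_rows(targets=[{"dx":0.002,"dy":-0.03,"dz":0.005,"roll":0.02},{"dx":0.003,"dy":-0.05,"dz":0.0,"roll":0.03},{"dx":0.003,"dy":-0.05,"dz":0.0,"roll":0.03},{"dx":0.003,"dy":-0.05,"dz":0.0,"roll":0.02},{"dx":0.003,"dy":-0.05,"dz":0.0,"roll":0.02},{"dx":0.002,"dy":-0.035,"dz":0.0,"roll":0.0},{"dx":0.0,"dy":-0.015,"dz":0.0,"roll":0.0},{"dx":0.0,"dy":-0.005,"dz":0.0,"roll":0.0},{"dx":0.0,"dy":0.0,"dz":0.0,"roll":0.0}])

```text
time: 18.02
position: [0.532, -0.0568, 0.1216]
tcp_rot: [3.12, 0.008, 0.19]
ft_force: [-1.1, 0.3, -0.5]
opening: 0.011
```

Request:
send_rows(targets=[{"dx":0.007,"dy":-0.003,"dz":0.0,"roll":-0.01},{"dx":0.0,"dy":0.0,"dz":-0.015,"roll":0.0},{"dx":0.0,"dy":0.0,"dz":-0.015,"roll":0.0},{"dx":0.0,"dy":0.0,"dz":-0.008,"roll":0.0},{"dx":0.0,"dy":0.0,"dz":0.0,"roll":0.0}])

```text
time: 18.65
position: [0.539, -0.056, 0.0798]
tcp_rot: [3.121, 0.009, 0.185]
ft_force: [0.1, 0.3, -1.1]
opening: 0.0114
```

Request:
send_rows(targets=[{"dx":0.001,"dy":-0.0033,"dz":0.0,"roll":-0.005},{"dx":0.0,"dy":0.0,"dz":0.0,"roll":0.0},{"dx":0.0,"dy":0.0,"dz":-0.006,"roll":0.0},{"dx":0.0,"dy":0.0,"dz":0.0,"roll":0.0}])

```text
time: 19.15
position: [0.5407, -0.0599, 0.0743]
tcp_rot: [3.121, 0.008, 0.179]
ft_force: [-0.1, -1.0, -0.6]
opening: 0.0112
```

```bash
python3 - <<'E'
from h import *
a=grab('scene','s5.png');b=grab('top','t5.png');s=ctrl.get_state();print(s['position'],s['tcp_rot'])
d=a;uv=proj(d,[s['position']])[0];x,y=uv.astype(int);cr=cv2.resize(d['pixels'][y-40:y+40,x-50:x+50],None,fx=8,fy=7,interpolation=cv2.INTER_CUBIC);cv2.imwrite('pics/s5q.png',cr)
E
```

```text
[ 0.54103051 -0.05976428  0.07476783] [3.12065457 0.00681967 0.17918029]
```

View pics/s5q.png

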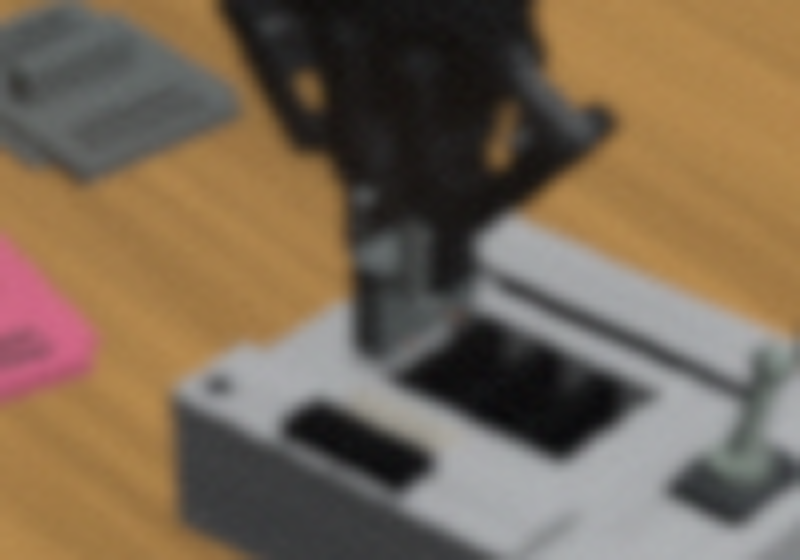

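Request:
send_rows(targets=[{"dx":-0.0015,"dy":0.0002,"dz":0.0,"roll":0.0},{"dx":0.0,"dy":0.0,"dz":-0.003,"roll":0.0},{"dx":0.0,"dy":0.0,"dz":-0.003,"roll":0.0},{"dx":0.0,"dy":0.0,"dz":-0.003,"roll":0.0}])

```text
time: 19.75
position: [0.5396, -0.0595, 0.0656]
tcp_rot: [3.12, 0.006, 0.179]
ft_force: [0.1, 0.6, -1.8]
opening: 0.0112
```

Request:
send_rows(targets=[{"dx":0.0,"dy":0.0,"dz":-0.004,"roll":0.0},{"dx":0.0,"dy":0.0,"dz":-0.004,"roll":0.0},{"dx":0.0,"dy":0.0,"dz":-0.003,"roll":0.0}])

```text
time: 20.12
position: [0.5396, -0.0595, 0.0536]
tcp_rot: [3.121, 0.006, 0.179]
ft_force: [0.8, 0.0, -0.2]
opening: 0.0114
```

Clean entry. Release (partially open) and rise.

Request:
send_rows(targets=[{"dx":0.0,"dy":0.0,"dz":0.0,"roll":0.0},{"dx":0.0,"dy":0.0,"dz":0.0,"roll":0.0},{"dx":0.0,"dy":0.0,"dz":0.0,"roll":0.0},{"dx":0.0,"dy":0.0,"dz":0.02,"roll":0.0},{"dx":0.0,"dy":0.0,"dz":0.03,"roll":0.0},{"dx":0.0,"dy":0.0,"dz":0.025,"roll":0.0},{"dx":0.0,"dy":0.02,"dz":0.0,"roll":0.0}], gripper=-0.4)

```text
time: 21.0
position: [0.5393, -0.0407, 0.1311]
tcp_rot: [3.12, 0.007, 0.177]
ft_force: [1.0, 0.1, -0.1]
opening: 0.0257
```

```bash
python3 - <<'E'
from h import *
a=grab('scene','s6.png');s=ctrl.get_state();print(s['position'],s['tcp_rot'])
cv2.imwrite('pics/s6q.png',cv2.resize(a['pixels'][178:258,254:358],None,fx=7,fy=7,interpolation=cv2.INTER_CUBIC))
E
```

```text
[ 0.53883213 -0.03640705  0.13030666] [3.12229127 0.00737954 0.18090378]
```

View pics/s6q.png

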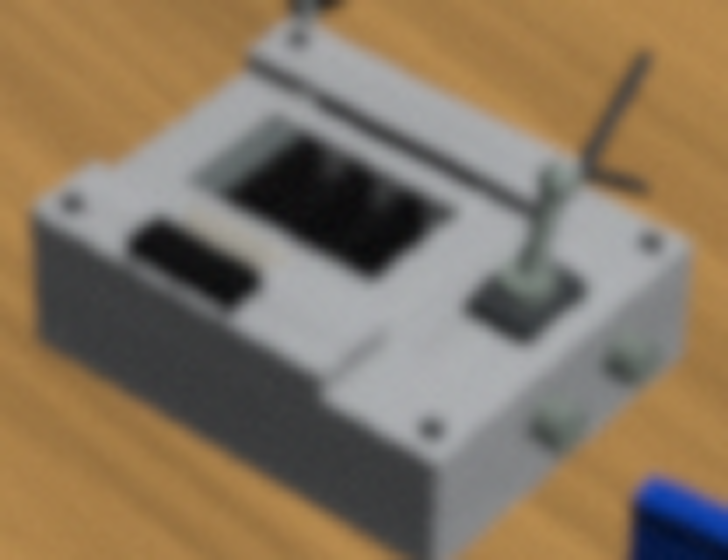

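Request:
send_rows(targets=[{"dx":-0.002,"dy":0.05,"dz":0.0,"roll":-0.02},{"dx":-0.003,"dy":0.055,"dz":0.0,"roll":-0.03},{"dx":-0.003,"dy":0.055,"dz":0.0,"roll":-0.03},{"dx":-0.003,"dy":0.055,"dz":0.0,"roll":-0.03},{"dx":-0.002,"dy":0.05,"dz":0.0,"roll":-0.01},{"dx":-0.001,"dy":0.03,"dz":0.0,"roll":0.0},{"dx":0.0,"dy":0.01,"dz":-0.01,"roll":0.0},{"dx":0.0,"dy":0.0,"dz":-0.01,"roll":0.0},{"dx":0.0,"dy":0.0,"dz":0.0,"roll":0.0}])

```text
time: 22.18
position: [0.523, 0.2724, 0.1073]
tcp_rot: [3.12, 0.009, 0.054]
ft_force: [0.1, -1.1, -0.0]
opening: 0.0254
```

Request:
send_rows(targets=[{"dx":0.0,"dy":-0.0008,"dz":-0.02,"roll":0.008},{"dx":0.0,"dy":0.0,"dz":-0.025,"roll":0.0},{"dx":0.0,"dy":0.0,"dz":-0.01,"roll":0.0},{"dx":0.0,"dy":0.0,"dz":0.0,"roll":0.0}])

```text
time: 22.68
position: [0.5241, 0.2662, 0.0485]
tcp_rot: [3.117, 0.01, 0.057]
ft_force: [1.0, 0.9, 0.3]
opening: 0.0255
```

Request:
send_rows(targets=[{"dx":-0.0015,"dy":0.005,"dz":0.0,"roll":0.005},{"dx":0.0,"dy":0.0,"dz":0.0,"roll":0.0},{"dx":0.0,"dy":0.0,"dz":-0.01,"roll":0.0},{"dx":0.0,"dy":0.0,"dz":-0.01,"roll":0.0},{"dx":0.0,"dy":0.0,"dz":-0.005,"roll":0.0},{"dx":0.0,"dy":0.0,"dz":0.0,"roll":0.0}])

```text
time: 23.42
position: [0.5233, 0.272, 0.0234]
tcp_rot: [3.118, 0.007, 0.062]
ft_force: [-0.6, -0.1, -0.6]
opening: 0.0258
```

Request:
send_rows(targets=[{"dx":0.0,"dy":0.0,"dz":0.0,"roll":0.0},{"dx":0.0,"dy":0.0,"dz":0.0,"roll":0.0},{"dx":0.0,"dy":0.0,"dz":0.0,"roll":0.0},{"dx":0.0,"dy":0.0,"dz":0.015,"roll":0.0},{"dx":0.0,"dy":0.0,"dz":0.035,"roll":0.0},{"dx":0.0,"dy":0.0,"dz":0.045,"roll":0.0},{"dx":0.0,"dy":-0.03,"dz":0.012,"roll":0.02},{"dx":0.002,"dy":-0.055,"dz":0.0,"roll":0.03},{"dx":0.003,"dy":-0.055,"dz":0.0,"roll":0.03},{"dx":0.003,"dy":-0.055,"dz":0.0,"roll":0.03}], gripper=-1.0)

```text
time: 24.68
position: [0.5312, 0.0787, 0.1423]
tcp_rot: [3.121, -0.001, 0.186]
ft_force: [1.2, -0.3, -0.8]
opening: 0.0108
```

Request:
send_rows(targets=[{"dx":0.002,"dy":-0.05,"dz":0.0,"roll":-0.005},{"dx":0.002,"dy":-0.035,"dz":-0.005,"roll":0.0},{"dx":0.0,"dy":-0.015,"dz":-0.01,"roll":0.0},{"dx":0.0,"dy":-0.004,"dz":-0.015,"roll":0.0},{"dx":0.0,"dy":0.0,"dz":-0.015,"roll":0.0},{"dx":0.0,"dy":0.0,"dz":-0.008,"roll":0.0},{"dx":0.0,"dy":0.0,"dz":0.0,"roll":0.0}])

```text
time: 25.55
position: [0.5353, -0.028, 0.0901]
tcp_rot: [3.121, -0.005, 0.181]
ft_force: [0.9, -0.3, -0.3]
opening: 0.0112
```

Request:
send_rows(targets=[{"dx":0.0,"dy":-0.0095,"dz":0.0,"roll":0.0},{"dx":0.0,"dy":0.0,"dz":-0.009,"roll":0.0},{"dx":0.0,"dy":0.0,"dz":-0.006,"roll":0.0},{"dx":0.0,"dy":0.0,"dz":0.0,"roll":0.0}])

```text
time: 26.05
position: [0.5359, -0.0374, 0.0747]
tcp_rot: [3.121, -0.006, 0.182]
ft_force: [-0.1, 0.6, -0.0]
opening: 0.0112
```

Request:
send_rows(targets=[{"dx":-0.0002,"dy":0.0,"dz":-0.003,"roll":0.0},{"dx":0.0,"dy":0.0,"dz":-0.003,"roll":0.0},{"dx":0.0,"dy":0.0,"dz":-0.003,"roll":0.0}])

```text
time: 26.42
position: [0.5361, -0.0373, 0.0656]
tcp_rot: [3.121, -0.007, 0.182]
ft_force: [-0.9, -0.0, -0.8]
opening: 0.0113
```

Request:
send_rows(targets=[{"dx":0.0,"dy":0.0,"dz":-0.004,"roll":0.0},{"dx":0.0,"dy":0.0,"dz":-0.004,"roll":0.0},{"dx":0.0,"dy":0.0,"dz":-0.003,"roll":0.0}])

```text
time: 26.8
position: [0.536, -0.0372, 0.0537]
tcp_rot: [3.121, -0.007, 0.182]
ft_force: [0.5, -0.2, -0.9]
opening: 0.0107
```

Release, rise, and go to pack2 (target ≈ (.5195,.3115)).

Request:
send_rows(targets=[{"dx":0.0,"dy":0.0,"dz":0.0,"roll":0.0},{"dx":0.0,"dy":0.0,"dz":0.0,"roll":0.0},{"dx":0.0,"dy":0.0,"dz":0.0,"roll":0.0},{"dx":0.0,"dy":0.0,"dz":0.02,"roll":0.0},{"dx":0.0,"dy":0.0,"dz":0.03,"roll":0.0},{"dx":0.0,"dy":0.0,"dz":0.03,"roll":0.0},{"dx":0.0,"dy":0.02,"dz":0.0,"roll":0.0},{"dx":-0.002,"dy":0.05,"dz":0.0,"roll":-0.02},{"dx":-0.003,"dy":0.055,"dz":0.0,"roll":-0.03},{"dx":-0.003,"dy":0.055,"dz":0.0,"roll":-0.03}], gripper=-0.4)

```text
time: 28.05
position: [0.5288, 0.1418, 0.138]
tcp_rot: [3.119, -0.01, 0.089]
ft_force: [0.2, 0.2, -1.2]
opening: 0.0254
```

Request:
send_rows(targets=[{"dx":-0.003,"dy":0.055,"dz":0.0,"roll":-0.03},{"dx":-0.003,"dy":0.055,"dz":0.0,"roll":-0.01},{"dx":-0.002,"dy":0.03,"dz":-0.01,"roll":0.0},{"dx":0.0,"dy":0.014,"dz":-0.01,"roll":0.0},{"dx":0.0,"dy":0.0,"dz":-0.01,"roll":0.0},{"dx":0.0,"dy":0.0,"dz":0.0,"roll":0.0}])

```text
time: 28.8
position: [0.5196, 0.3031, 0.1075]
tcp_rot: [3.12, -0.012, 0.051]
ft_force: [0.0, -0.8, 0.1]
opening: 0.0258
```

Request:
send_rows(targets=[{"dx":0.0,"dy":0.009,"dz":-0.015,"roll":0.01},{"dx":0.0,"dy":0.0,"dz":-0.02,"roll":0.0},{"dx":0.0,"dy":0.0,"dz":-0.015,"roll":0.0},{"dx":0.0,"dy":0.0,"dz":0.0,"roll":0.0}])

```text
time: 29.3
position: [0.5205, 0.309, 0.0535]
tcp_rot: [3.118, -0.011, 0.057]
ft_force: [-0.2, -1.1, 0.2]
opening: 0.0258
```

Request:
send_rows(targets=[{"dx":-0.0008,"dy":0.0024,"dz":0.0,"roll":0.005},{"dx":0.0,"dy":0.0,"dz":-0.005,"roll":0.0},{"dx":0.0,"dy":0.0,"dz":-0.01,"roll":0.0},{"dx":0.0,"dy":0.0,"dz":-0.01,"roll":0.0},{"dx":0.0,"dy":0.0,"dz":-0.004,"roll":0.0},{"dx":0.0,"dy":0.0,"dz":0.0,"roll":0.0}])

```text
time: 30.05
position: [0.5201, 0.3118, 0.0233]
tcp_rot: [3.119, -0.012, 0.063]
ft_force: [-0.5, -0.4, 0.9]
opening: 0.0257
```

Request:
send_rows(targets=[{"dx":0.0,"dy":0.0,"dz":0.0,"roll":0.0},{"dx":0.0,"dy":0.0,"dz":0.0,"roll":0.0},{"dx":0.0,"dy":0.0,"dz":0.0,"roll":0.0},{"dx":0.0,"dy":0.0,"dz":0.015,"roll":0.0},{"dx":0.0,"dy":0.0,"dz":0.035,"roll":0.0},{"dx":0.0,"dy":0.0,"dz":0.045,"roll":0.0},{"dx":0.0,"dy":-0.03,"dz":0.012,"roll":0.02},{"dx":0.002,"dy":-0.055,"dz":0.0,"roll":0.03},{"dx":0.003,"dy":-0.055,"dz":0.0,"roll":0.03},{"dx":0.003,"dy":-0.055,"dz":0.0,"roll":0.03}], gripper=-1.0)

```text
time: 31.3
position: [0.5278, 0.1189, 0.1424]
tcp_rot: [3.123, -0.02, 0.186]
ft_force: [1.7, -0.7, -0.7]
opening: 0.011
```

Request:
send_rows(targets=[{"dx":0.002,"dy":-0.055,"dz":0.0,"roll":-0.005},{"dx":0.001,"dy":-0.045,"dz":-0.003,"roll":0.0},{"dx":0.0,"dy":-0.02,"dz":-0.006,"roll":0.0},{"dx":0.0,"dy":-0.006,"dz":-0.012,"roll":0.0},{"dx":0.0,"dy":0.0,"dz":-0.012,"roll":0.0},{"dx":0.0,"dy":0.0,"dz":-0.008,"roll":0.0},{"dx":0.0,"dy":0.0,"dz":0.0,"roll":0.0}])

```text
time: 32.17
position: [0.5316, -0.0124, 0.105]
tcp_rot: [3.121, -0.027, 0.179]
ft_force: [0.0, -0.6, -0.9]
opening: 0.0111
```

Request:
send_rows(targets=[{"dx":0.0,"dy":-0.002,"dz":-0.01,"roll":0.0},{"dx":0.0,"dy":0.0,"dz":-0.01,"roll":0.0},{"dx":0.0,"dy":0.0,"dz":-0.008,"roll":0.0},{"dx":0.0,"dy":0.0,"dz":0.0,"roll":0.0}])

```text
time: 32.67
position: [0.5316, -0.0131, 0.075]
tcp_rot: [3.122, -0.027, 0.181]
ft_force: [0.3, 0.7, 0.1]
opening: 0.0111
```

Request:
send_rows(targets=[{"dx":-0.0003,"dy":-0.0029,"dz":0.0,"roll":0.0},{"dx":0.0,"dy":0.0,"dz":-0.003,"roll":0.0},{"dx":0.0,"dy":0.0,"dz":-0.003,"roll":0.0},{"dx":0.0,"dy":0.0,"dz":-0.003,"roll":0.0}])

```text
time: 33.17
position: [0.532, -0.0164, 0.0663]
tcp_rot: [3.121, -0.029, 0.181]
ft_force: [0.4, 0.5, -1.2]
opening: 0.0109
```

Request:
send_rows(targets=[{"dx":0.0,"dy":0.0,"dz":-0.004,"roll":0.0},{"dx":0.0,"dy":0.0,"dz":-0.004,"roll":0.0},{"dx":0.0,"dy":0.0,"dz":-0.003,"roll":0.0}])

```text
time: 33.55
position: [0.5319, -0.0164, 0.0544]
tcp_rot: [3.121, -0.028, 0.181]
ft_force: [-0.0, -0.6, -0.9]
opening: 0.0115
```

Release, then to pack3 (target ≈ (.5175,.3485)).

Request:
send_rows(targets=[{"dx":0.0,"dy":0.0,"dz":0.0,"roll":0.0},{"dx":0.0,"dy":0.0,"dz":0.0,"roll":0.0},{"dx":0.0,"dy":0.0,"dz":0.0,"roll":0.0},{"dx":0.0,"dy":0.0,"dz":0.02,"roll":0.0},{"dx":0.0,"dy":0.0,"dz":0.03,"roll":0.0},{"dx":0.0,"dy":0.0,"dz":0.03,"roll":0.0},{"dx":0.0,"dy":0.02,"dz":0.0,"roll":0.0},{"dx":-0.002,"dy":0.05,"dz":0.0,"roll":-0.02},{"dx":-0.003,"dy":0.055,"dz":0.0,"roll":-0.03},{"dx":-0.003,"dy":0.055,"dz":0.0,"roll":-0.03}], gripper=-0.4)

```text
time: 34.8
position: [0.5248, 0.1627, 0.1387]
tcp_rot: [3.12, -0.032, 0.088]
ft_force: [1.3, 1.0, 0.2]
opening: 0.0255
```

Request:
send_rows(targets=[{"dx":-0.003,"dy":0.055,"dz":0.0,"roll":-0.03},{"dx":-0.003,"dy":0.055,"dz":0.0,"roll":-0.01},{"dx":-0.002,"dy":0.04,"dz":-0.005,"roll":0.0},{"dx":0.0,"dy":0.02,"dz":-0.01,"roll":0.0},{"dx":0.0,"dy":0.008,"dz":-0.01,"roll":0.0},{"dx":0.0,"dy":0.0,"dz":-0.01,"roll":0.0},{"dx":0.0,"dy":0.0,"dz":0.0,"roll":0.0}])

```text
time: 35.67
position: [0.5151, 0.3499, 0.1033]
tcp_rot: [3.121, -0.034, 0.05]
ft_force: [-0.8, -0.9, 0.1]
opening: 0.0253
```

Request:
send_rows(targets=[{"dx":0.0015,"dy":0.0,"dz":-0.015,"roll":0.01},{"dx":0.0,"dy":0.0,"dz":-0.02,"roll":0.0},{"dx":0.0,"dy":0.0,"dz":-0.012,"roll":0.0},{"dx":0.0,"dy":0.0,"dz":0.0,"roll":0.0}])

```text
time: 36.17
position: [0.5176, 0.3467, 0.0527]
tcp_rot: [3.12, -0.033, 0.057]
ft_force: [-0.0, 0.4, 0.5]
opening: 0.0256
```

```bash
python3 - <<'E'
from h import *
a=grab('scene','s7.png');s=ctrl.get_state();print(s['position'],s['tcp_rot'])
d=a;uv=proj(d,[s['position']])[0];x,y=uv.astype(int);cr=cv2.resize(d['pixels'][y-40:y+40,x-50:x+50],None,fx=8,fy=7,interpolation=cv2.INTER_CUBIC);cv2.imwrite('pics/s7q.png',cr)
cv2.imwrite('pics/s7p.png',cv2.resize(a['pixels'][178:258,254:358],None,fx=7,fy=7,interpolation=cv2.INTER_CUBIC))
E
```

```text
[0.51782469 0.34702588 0.05329703] [ 3.12033112 -0.03419026  0.0574739 ]
```

View pics/s7q.png

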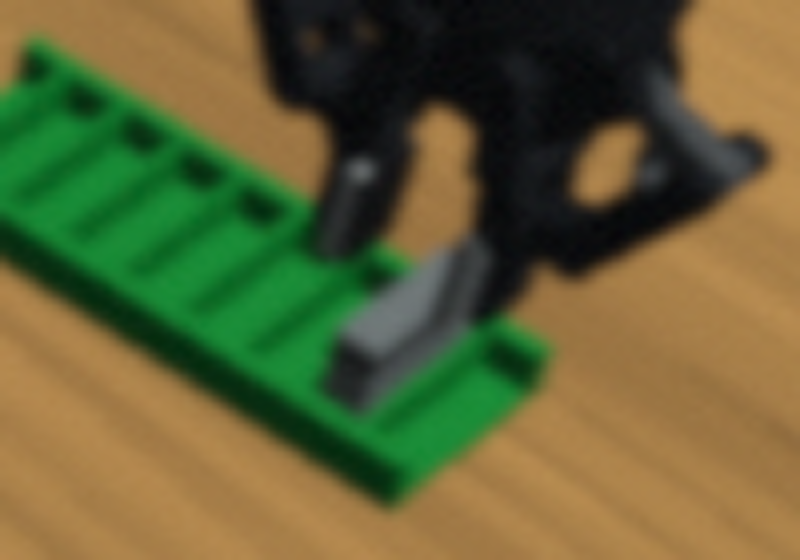

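View pics/s7p.png

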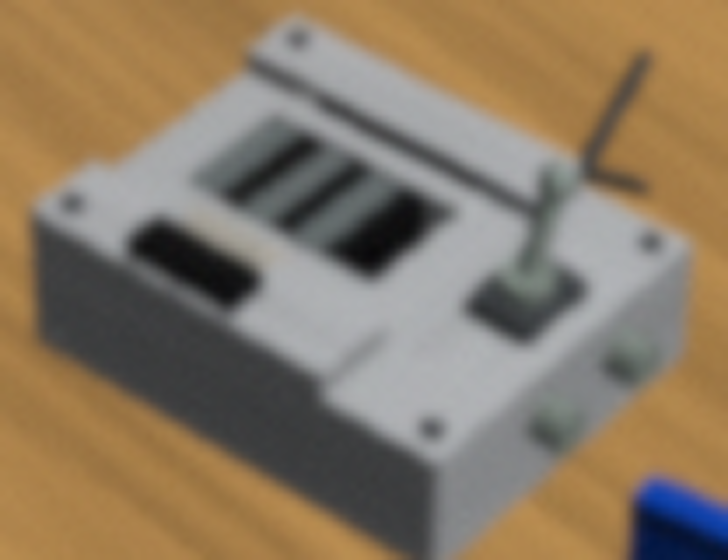

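Request:
send_rows(targets=[{"dx":-0.0004,"dy":0.0017,"dz":0.0,"roll":0.005},{"dx":0.0,"dy":0.0,"dz":-0.005,"roll":0.0},{"dx":0.0,"dy":0.0,"dz":-0.01,"roll":0.0},{"dx":0.0,"dy":0.0,"dz":-0.01,"roll":0.0},{"dx":0.0,"dy":0.0,"dz":-0.004,"roll":0.0},{"dx":0.0,"dy":0.0,"dz":0.0,"roll":0.0}])

```text
time: 36.98
position: [0.5177, 0.3495, 0.0232]
tcp_rot: [3.121, -0.035, 0.063]
ft_force: [1.0, -0.2, -0.7]
opening: 0.0259
```

Request:
send_rows(targets=[{"dx":0.0,"dy":0.0,"dz":0.0,"roll":0.0},{"dx":0.0,"dy":0.0,"dz":0.0,"roll":0.0},{"dx":0.0,"dy":0.0,"dz":0.0,"roll":0.0},{"dx":0.0,"dy":0.0,"dz":0.015,"roll":0.0},{"dx":0.0,"dy":0.0,"dz":0.035,"roll":0.0},{"dx":0.0,"dy":0.0,"dz":0.045,"roll":0.0},{"dx":0.0,"dy":-0.03,"dz":0.012,"roll":0.02},{"dx":0.002,"dy":-0.055,"dz":0.0,"roll":0.03},{"dx":0.003,"dy":-0.055,"dz":0.0,"roll":0.03},{"dx":0.003,"dy":-0.055,"dz":0.0,"roll":0.03}], gripper=-1.0)

```text
time: 38.22
position: [0.525, 0.1566, 0.1422]
tcp_rot: [3.126, -0.043, 0.186]
ft_force: [1.4, -1.0, -0.4]
opening: 0.0112
```

Request:
send_rows(targets=[{"dx":0.001,"dy":-0.055,"dz":0.0,"roll":-0.005},{"dx":0.001,"dy":-0.05,"dz":0.0,"roll":0.0},{"dx":0.0,"dy":-0.025,"dz":-0.006,"roll":0.0},{"dx":0.0,"dy":-0.01,"dz":-0.012,"roll":0.0},{"dx":0.0,"dy":0.0,"dz":-0.012,"roll":0.0},{"dx":0.0,"dy":0.0,"dz":-0.01,"roll":0.0},{"dx":0.0,"dy":0.0,"dz":0.0,"roll":0.0}])

```text
time: 39.1
position: [0.5277, 0.0113, 0.1056]
tcp_rot: [3.124, -0.05, 0.18]
ft_force: [0.6, -0.7, -0.5]
opening: 0.0111
```

Request:
send_rows(targets=[{"dx":0.0,"dy":-0.0045,"dz":-0.008,"roll":0.0},{"dx":0.0,"dy":0.0,"dz":-0.01,"roll":0.0},{"dx":0.0,"dy":0.0,"dz":-0.01,"roll":0.0},{"dx":0.0,"dy":0.0,"dz":0.0,"roll":0.0}])

```text
time: 39.6
position: [0.5277, 0.0082, 0.0756]
tcp_rot: [3.125, -0.05, 0.182]
ft_force: [0.4, -1.0, -0.1]
opening: 0.0116
```

Request:
send_rows(targets=[{"dx":-0.0004,"dy":-0.0024,"dz":0.0,"roll":0.0},{"dx":0.0,"dy":0.0,"dz":-0.003,"roll":0.0},{"dx":0.0,"dy":0.0,"dz":-0.003,"roll":0.0},{"dx":0.0,"dy":0.0,"dz":-0.003,"roll":0.0}])

```text
time: 40.1
position: [0.528, 0.0056, 0.0669]
tcp_rot: [3.124, -0.051, 0.182]
ft_force: [-0.1, -0.3, -0.4]
opening: 0.0111
```

Request:
send_rows(targets=[{"dx":0.0,"dy":0.0,"dz":-0.004,"roll":0.0},{"dx":0.0,"dy":0.0,"dz":-0.004,"roll":0.0},{"dx":0.0,"dy":0.0,"dz":-0.003,"roll":0.0}])

```text
time: 40.48
position: [0.5279, 0.0056, 0.055]
tcp_rot: [3.124, -0.051, 0.182]
ft_force: [0.4, 0.3, 0.1]
opening: 0.0115
```

Request:
send_rows(targets=[{"dx":0.0,"dy":0.0,"dz":0.0,"roll":0.0},{"dx":0.0,"dy":0.0,"dz":0.0,"roll":0.0},{"dx":0.0,"dy":0.0,"dz":0.0,"roll":0.0},{"dx":0.0,"dy":0.0,"dz":0.02,"roll":0.0},{"dx":0.0,"dy":0.0,"dz":0.03,"roll":0.0},{"dx":0.0,"dy":0.0,"dz":0.04,"roll":0.0},{"dx":0.0,"dy":0.0,"dz":0.02,"roll":0.0},{"dx":0.0,"dy":0.0,"dz":0.0,"roll":0.0}], gripper=-0.4)

```text
time: 41.48
position: [0.5275, 0.0058, 0.1686]
tcp_rot: [3.124, -0.051, 0.182]
ft_force: [0.8, -0.0, -0.0]
opening: 0.0257
```

```bash
python3 - <<'E'
from h import *
a=grab('scene','s8.png');b=grab('top','t8.png');s=ctrl.get_state();print(s['position'],s['tcp_rot'])
A=cv2.resize(a['pixels'][120:258,190:358],None,fx=4.6,fy=4.3,interpolation=cv2.INTER_CUBIC);cv2.imwrite('pics/s8p.png',A)
cv2.imwrite('pics/t8c.png',cv2.resize(b['pixels'][195:265,345:415],None,fx=8,fy=8,interpolation=cv2.INTER_CUBIC))
E
```

```text
[0.52649322 0.00572384 0.16667892] [ 3.12515639 -0.04852216  0.18238707]
```

View pics/s8p.png

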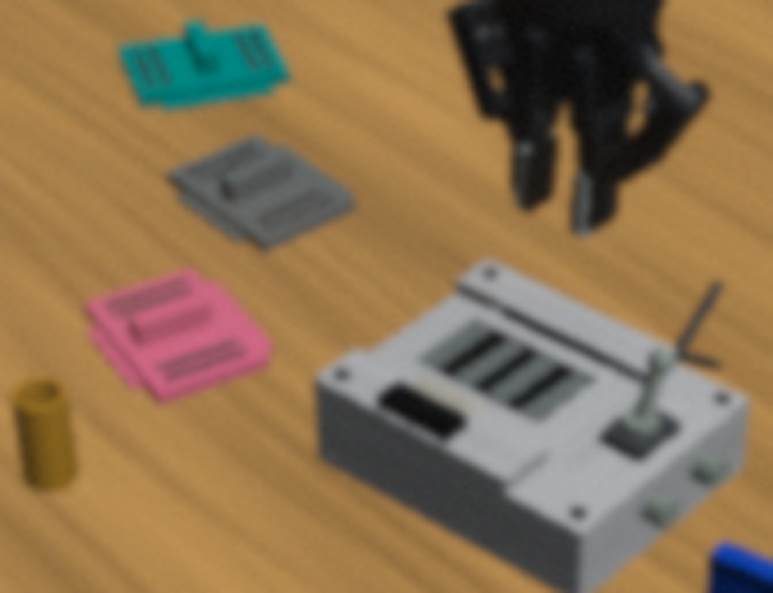

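View pics/t8c.png

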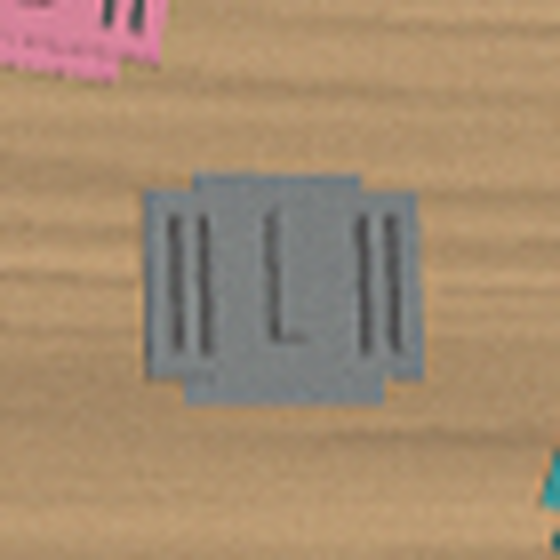

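```bash
cat > cov.py <<'E'
from pose import *
import sys
def cover(d,x0,y0,w,h,f=8):
    im=d['pixels'][y0:y0+h,x0:x0+w]; g=cv2.resize(im,None,fx=f,fy=f,interpolation=cv2.INTER_CUBIC)
    hs=cv2.cvtColor(g,cv2.COLOR_BGR2HSV); m=((hs[:,:,1]<55)).astype(np.uint8)*255
    m=cv2.morphologyEx(m,cv2.MORPH_CLOSE,np.ones((15,15)));m=cv2.morphologyEx(m,cv2.MORPH_OPEN,np.ones((15,15)))
    c=max(cv2.findContours(m,0,cv2.CHAIN_APPROX_NONE)[0],key=cv2.contourArea)
    r=cv2.minAreaRect(c); ap=cv2.approxPolyDP(c,6,True)[:,0]
    return r,ap,lambda p:((p[0]+.5)/f-.5+x0,(p[1]+.5)/f-.5+y0),m,g
if __name__=='__main__':
    d=ctrl.get_image('top')
    r,ap,uv,m,g=cover(d,345,195,70,70)
    print(r);print(ap.tolist())
    for p in ap: print(p,onz(d,uv(p),.008)[:2].round(4))
    print('rectc',onz(d,uv(r[0]),.006))
E
python3 cov.py
```

```text
((283.5, 288.5), (233.0, 281.0), 90.0)
[[144, 192], [146, 370], [180, 378], [187, 405], [381, 404], [385, 380], [422, 378], [414, 191], [365, 191], [357, 174], [194, 172], [189, 189]]
[144 192] [ 0.5292 -0.2431]
[146 370] [ 0.4667 -0.2431]
[180 378] [ 0.4642 -0.2549]
[187 405] [ 0.4548 -0.2573]
[381 404] [ 0.4564 -0.3249]
[385 380] [ 0.4648 -0.3265]
[422 378] [ 0.4657 -0.3394]
[414 191] [ 0.5313 -0.3382]
[365 191] [ 0.531 -0.321]
[357 174] [ 0.5369 -0.3183]
[194 172] [ 0.5366 -0.2608]
[189 189] [ 0.5305 -0.259 ]
rectc [ 0.49626529 -0.29208824  0.006     ]
```

Request:
send_rows(targets=[{"dx":-0.003,"dy":-0.035,"dz":0.0,"roll":-0.02},{"dx":-0.004,"dy":-0.055,"dz":0.0,"roll":-0.03},{"dx":-0.004,"dy":-0.055,"dz":0.0,"roll":-0.03},{"dx":-0.004,"dy":-0.055,"dz":0.0,"roll":-0.03},{"dx":-0.004,"dy":-0.045,"dz":-0.01,"roll":-0.03},{"dx":-0.003,"dy":-0.03,"dz":-0.015,"roll":-0.02},{"dx":0.0,"dy":-0.01,"dz":-0.02,"roll":0.0},{"dx":0.0,"dy":0.0,"dz":-0.02,"roll":0.0},{"dx":0.0,"dy":0.0,"dz":-0.01,"roll":0.0},{"dx":0.0,"dy":0.0,"dz":0.0,"roll":0.0}])

```text
time: 42.88
position: [0.4971, -0.2835, 0.0758]
tcp_rot: [3.134, -0.033, 0.022]
ft_force: [-0.2, 0.9, 0.5]
opening: 0.0253
```

```bash
python3 - <<'E'
from h import *
a=grab('scene','s9.png');b=grab('top','t9.png');s=ctrl.get_state();print(s['position'],s['tcp_rot'])
A=cv2.resize(a['pixels'][110:200,190:310],None,fx=6,fy=6,interpolation=cv2.INTER_CUBIC);cv2.imwrite('pics/s9p.png',A)
E
```

```text
[ 0.4977814  -0.28386109  0.07713457] [ 3.13309586 -0.03475679  0.02233829]
```

View pics/s9p.png

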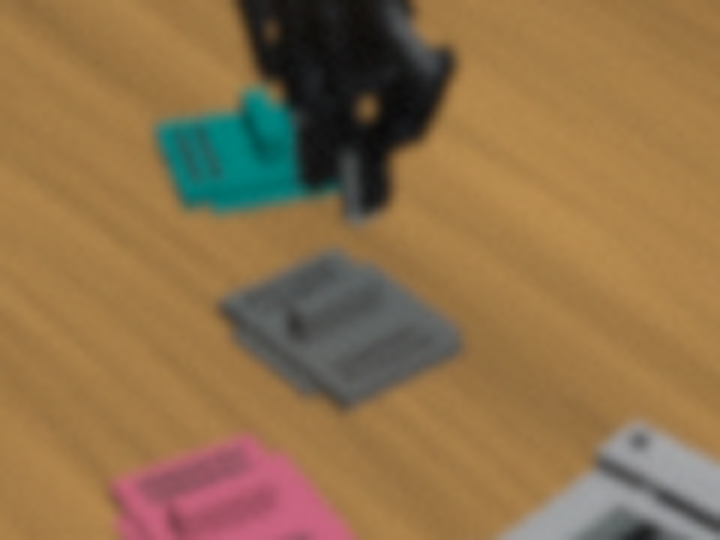

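Request:
send_rows(targets=[{"dx":0.006,"dy":-0.007,"dz":0.0,"roll":-0.002},{"dx":0.0,"dy":0.0,"dz":-0.012,"roll":0.0},{"dx":0.0,"dy":0.0,"dz":-0.012,"roll":0.0},{"dx":0.0,"dy":0.0,"dz":-0.008,"roll":0.0},{"dx":0.0,"dy":0.0,"dz":0.0,"roll":0.0}])

```text
time: 43.6
position: [0.5051, -0.2913, 0.0441]
tcp_rot: [3.132, -0.037, 0.021]
ft_force: [0.4, -0.5, 0.3]
opening: 0.0255
```

```bash
python3 - <<'E'
from h import *
a=grab('scene','s10.png');s=ctrl.get_state();print(s['position'],s['tcp_rot'])
A=cv2.resize(a['pixels'][120:190,200:290],None,fx=8,fy=8,interpolation=cv2.INTER_CUBIC);cv2.imwrite('pics/s10p.png',A)
E
```

```text
[ 0.50531677 -0.2914195   0.04455163] [ 3.13171741 -0.03716748  0.02091903]
```

View pics/s10p.png

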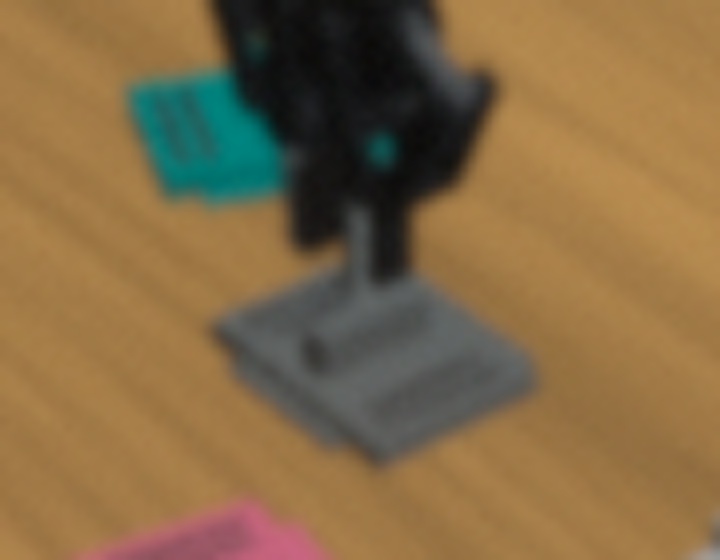

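Request:
send_rows(targets=[{"dx":-0.001,"dy":0.0005,"dz":-0.01,"roll":0.0},{"dx":0.0,"dy":0.0,"dz":-0.01,"roll":0.0},{"dx":0.0,"dy":0.0,"dz":-0.007,"roll":0.0},{"dx":0.0,"dy":0.0,"dz":-0.003,"roll":0.0},{"dx":0.0,"dy":0.0,"dz":0.0,"roll":0.0}])

```text
time: 44.28
position: [0.5043, -0.2909, 0.0126]
tcp_rot: [3.132, -0.037, 0.021]
ft_force: [-0.3, -1.0, 0.3]
opening: 0.0259
```

Request:
send_rows(targets=[{"dx":0.0,"dy":0.0,"dz":0.0005,"roll":0.0},{"dx":0.0,"dy":0.0,"dz":0.0,"roll":0.0},{"dx":0.0,"dy":0.0,"dz":0.0,"roll":0.0},{"dx":0.0,"dy":0.0,"dz":0.01,"roll":0.0},{"dx":0.0,"dy":0.0,"dz":0.02,"roll":0.0},{"dx":0.0,"dy":0.0,"dz":0.02,"roll":0.0},{"dx":0.0,"dy":0.0,"dz":0.0,"roll":0.0}], gripper=-1.0, grip_force=25.0)

```text
time: 45.15
position: [0.5047, -0.2911, 0.0669]
tcp_rot: [3.131, -0.039, 0.021]
ft_force: [-0.6, -0.0, -1.4]
opening: 0.0112
```

```bash
python3 - <<'E'
from h import *
a=grab('scene','s11.png');s=ctrl.get_state();print(s['position'],s['tcp_rot'],s['opening'])
A=cv2.resize(a['pixels'][110:180,200:290],None,fx=8,fy=8,interpolation=cv2.INTER_CUBIC);cv2.imwrite('pics/s11p.png',A)
E
```

```text
[ 0.50407836 -0.29078829  0.06579437] [ 3.13158983 -0.03735427  0.02097249] 0.010927165361259141
```

View pics/s11p.png

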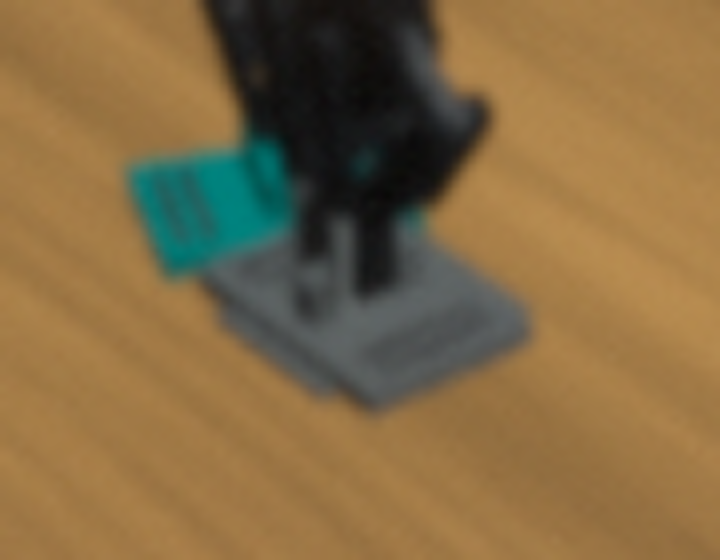

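Request:
send_rows(targets=[{"dx":0.0,"dy":0.0,"dz":0.02,"roll":0.0},{"dx":0.0,"dy":0.01,"dz":0.03,"roll":0.02},{"dx":0.006,"dy":0.03,"dz":0.01,"roll":0.03},{"dx":0.008,"dy":0.045,"dz":0.0,"roll":0.03},{"dx":0.008,"dy":0.045,"dz":0.0,"roll":0.03},{"dx":0.008,"dy":0.045,"dz":0.0,"roll":0.03},{"dx":0.006,"dy":0.035,"dz":0.0,"roll":0.02},{"dx":0.005,"dy":0.025,"dz":0.0,"roll":0.0},{"dx":0.002,"dy":0.01,"dz":0.0,"roll":0.0},{"dx":0.0,"dy":0.0,"dz":0.0,"roll":0.0}])

```text
time: 46.45
position: [0.5413, -0.0266, 0.1174]
tcp_rot: [3.139, -0.026, 0.197]
ft_force: [-0.3, 0.2, -1.2]
opening: 0.0113
```

Request:
send_rows(targets=[{"dx":0.007,"dy":0.002,"dz":0.0,"roll":-0.014},{"dx":0.0,"dy":0.0,"dz":-0.01,"roll":0.0},{"dx":0.0,"dy":0.0,"dz":-0.01,"roll":0.0},{"dx":0.0,"dy":0.0,"dz":0.0,"roll":0.0}])

```text
time: 46.95
position: [0.5479, -0.028, 0.0948]
tcp_rot: [3.138, -0.024, 0.177]
ft_force: [-0.4, 0.2, -1.3]
opening: 0.0111
```

```bash
cat > pv.py <<'E'
from h import *
import sys
a=grab('scene',sys.argv[1]+'.png');s=ctrl.get_state();p=s['position'];print(s['time'],p,s['tcp_rot'],s['opening'],s['ft_force'])
c,n=np.cos(.18),np.sin(.18); q=p[:2]-[.5325,-.0272]; print('pedal',c*q[0]+n*q[1],-n*q[0]+c*q[1])
cv2.imwrite('pics/'+sys.argv[1]+'p.png',cv2.resize(a['pixels'][165:250,254:358],None,fx=7.5,fy=7,interpolation=cv2.INTER_CUBIC))
E
python3 pv.py s12
```

```text
47.0 [ 0.54821993 -0.02802163  0.09527199] [ 3.13794704 -0.02474656  0.17750544] 0.01113973649125347 [ 0.23223491 -0.06677333 -1.24804644]
pedal 0.015318854552185424 -0.003622683344736889
```

View pics/s12p.png

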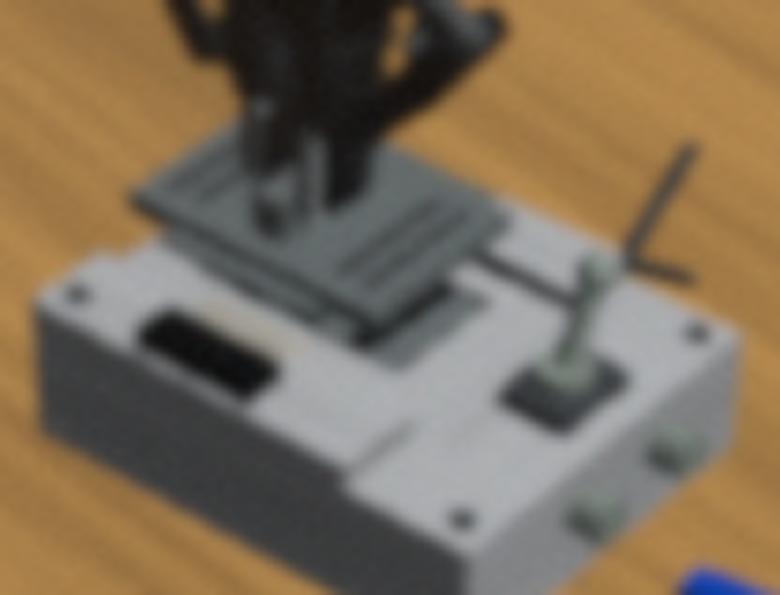

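Request:
send_rows(targets=[{"dx":0.0005,"dy":0.0038,"dz":0.0,"roll":0.005},{"dx":0.0,"dy":0.0,"dz":0.0,"roll":0.0},{"dx":0.0,"dy":0.0,"dz":-0.006,"roll":0.0},{"dx":0.0,"dy":0.0,"dz":-0.004,"roll":0.0},{"dx":0.0,"dy":0.0,"dz":0.0,"roll":0.0}])

```text
time: 47.62
position: [0.5491, -0.024, 0.0852]
tcp_rot: [3.138, -0.026, 0.183]
ft_force: [-0.6, -0.2, -1.0]
opening: 0.011
```

```bash
python3 pv.py s13
```

```text
47.675 [ 0.54917177 -0.02397969  0.08534582] [ 3.13761336 -0.02593886  0.18280903] 0.011017414023545518 [-0.53055524  0.21159127 -1.90394116]
pedal 0.016978947644943388 0.00018354469703611319
```

Good. Lower in 2 mm steps watching force.

Request:
send_rows(targets=[{"dx":0.0,"dy":0.0,"dz":-0.002,"roll":0.0},{"dx":0.0,"dy":0.0,"dz":-0.002,"roll":0.0},{"dx":0.0,"dy":0.0,"dz":-0.0015,"roll":0.0}])

```text
time: 48.05
position: [0.5494, -0.0241, 0.0799]
tcp_rot: [3.137, -0.027, 0.183]
ft_force: [-1.4, -0.0, 4.9]
opening: 0.0112
```

Request:
send_rows(targets=[{"dx":0.0,"dy":0.0,"dz":-0.0015,"roll":0.0},{"dx":0.0,"dy":0.0,"dz":-0.0015,"roll":0.0}])

```text
time: 48.3
position: [0.5511, -0.0239, 0.079]
tcp_rot: [3.136, -0.03, 0.183]
ft_force: [-4.5, 0.7, 11.0]
opening: 0.0112
```

```bash
python3 pv.py s14
```

```text
48.35 [ 0.55114826 -0.02391564  0.07899956] [ 3.13637385 -0.03011654  0.18279415] 0.011022619595874158 [-3.83381797 -0.35980982 10.10232779]
pedal 0.01893497307102966 -0.00010729323390705784
```

View pics/s14p.png

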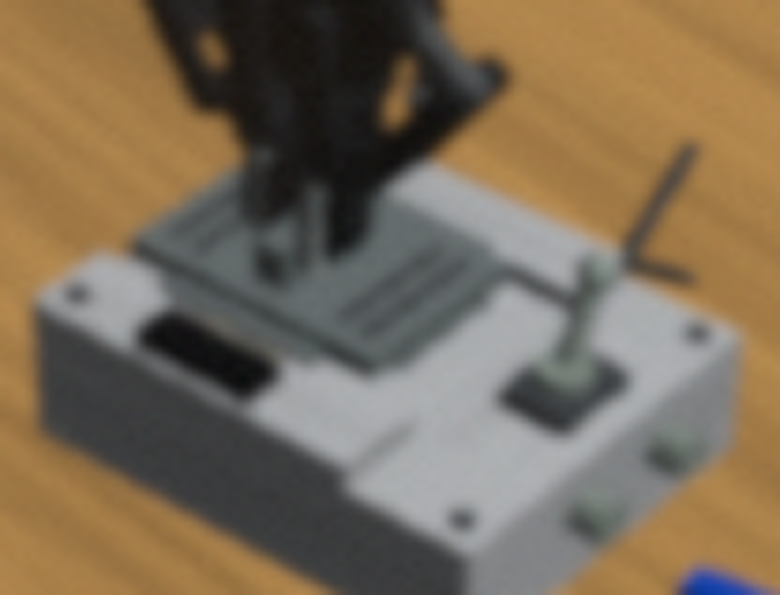

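Request:
send_rows(targets=[{"dx":-0.001,"dy":0.0,"dz":-0.002,"roll":0.0},{"dx":0.0,"dy":0.0,"dz":-0.002,"roll":0.0}], grip_force=20.0)

```text
time: 48.6
position: [0.5516, -0.0238, 0.0776]
tcp_rot: [3.135, -0.033, 0.183]
ft_force: [-4.2, 0.8, 10.5]
opening: 0.0107
```

```bash
python3 pv.py s15
```

```text
48.65 [ 0.55161778 -0.02382362  0.0775192 ] [ 3.13513665 -0.03331027  0.18275816] 0.011410380006728798 [-5.03185664  0.18411951 11.55896881]
pedal 0.019413377921697148 -0.0001008164231873672
```

View pics/s15p.png

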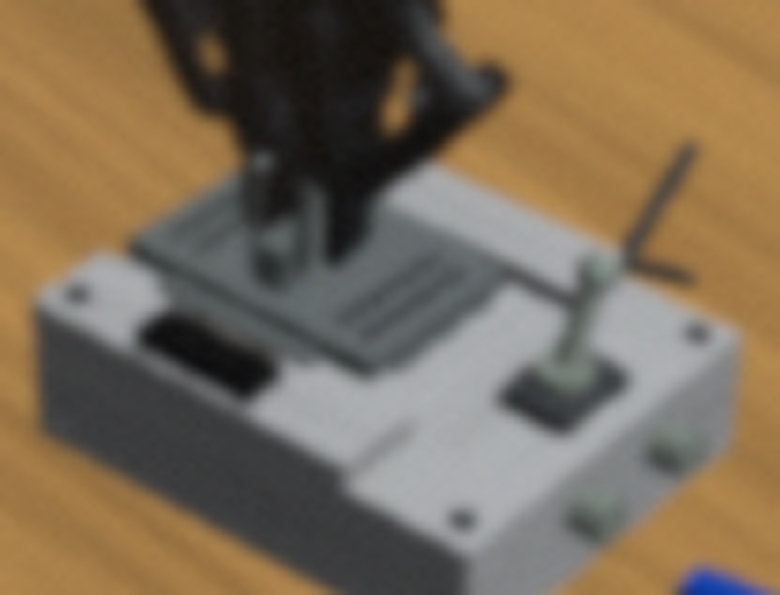

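Request:
send_rows(targets=[{"dx":-0.002,"dy":0.0,"dz":-0.003,"roll":0.0},{"dx":-0.001,"dy":0.0,"dz":-0.003,"roll":0.0}])

```text
time: 48.9
position: [0.5499, -0.0241, 0.074]
tcp_rot: [3.134, -0.036, 0.182]
ft_force: [-4.5, -0.2, 9.7]
opening: 0.0109
```

Request:
send_rows(targets=[{"dx":-0.001,"dy":0.0,"dz":-0.003,"roll":0.0}])

```text
time: 49.02
position: [0.5493, -0.0242, 0.0721]
tcp_rot: [3.133, -0.037, 0.182]
ft_force: [-5.6, -0.3, 10.2]
opening: 0.0111
```

```bash
python3 pv.py s16
```

```text
49.075 [ 0.54917091 -0.02421645  0.07191848] [ 3.13285632 -0.0370728   0.18239222] 0.011287089152414708 [-4.807596   -0.1097196  10.70573571]
pedal 0.01693571842764719 -4.9236876773750635e-05
```

View pics/s16p.png

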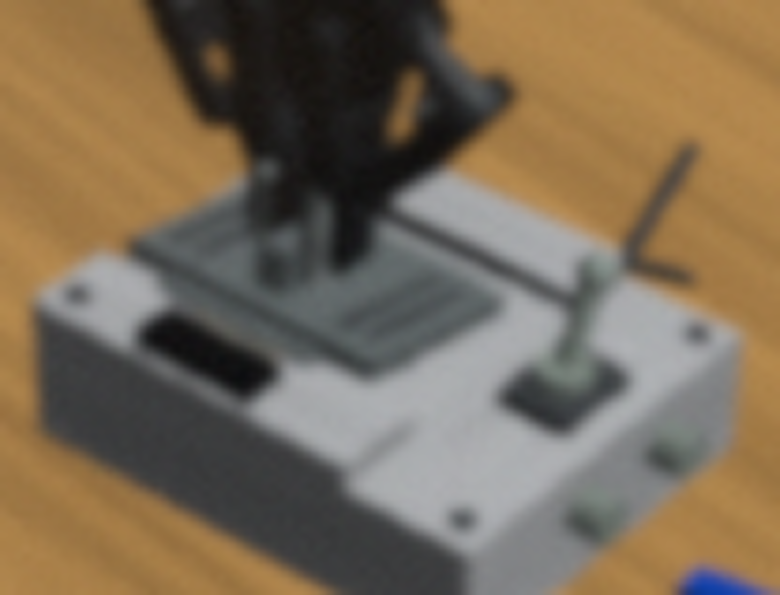

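Request:
send_rows(targets=[{"dx":-0.003,"dy":-0.0005,"dz":0.0005,"roll":0.0},{"dx":-0.003,"dy":-0.0005,"dz":0.0,"roll":0.0}])

```text
time: 49.32
position: [0.5434, -0.0252, 0.0729]
tcp_rot: [3.133, -0.038, 0.182]
ft_force: [-0.2, 0.3, -1.5]
opening: 0.0114
```

Request:
send_rows(targets=[{"dx":-0.002,"dy":-0.0004,"dz":0.0,"roll":0.0},{"dx":-0.001,"dy":-0.0002,"dz":0.0,"roll":0.0}])

```text
time: 49.58
position: [0.5398, -0.0259, 0.0725]
tcp_rot: [3.133, -0.037, 0.182]
ft_force: [0.7, -0.4, -1.0]
opening: 0.0111
```

```bash
python3 pv.py s17
```

```text
49.625 [ 0.53972295 -0.025918    0.07244732] [ 3.13275695 -0.03729296  0.18237767] 0.011004357587693315 [-0.17342196  0.911038   -0.6062797 ]
pedal 0.007335764992587278 -3.183743666747372e-05
```

View pics/s17p.png

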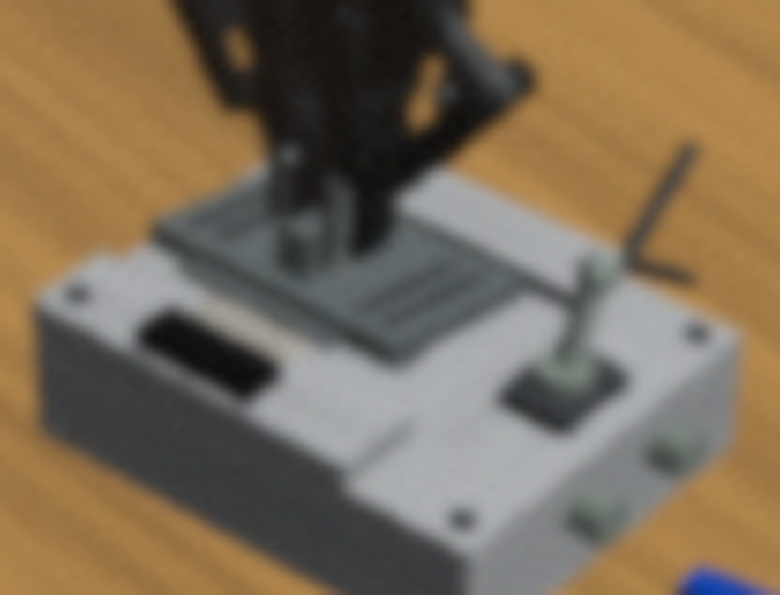

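Request:
send_rows(targets=[{"dx":-0.0015,"dy":-0.0003,"dz":0.0,"roll":0.0},{"dx":-0.0015,"dy":-0.0003,"dz":0.0,"roll":0.0}])

```text
time: 49.88
position: [0.5366, -0.0265, 0.0723]
tcp_rot: [3.133, -0.037, 0.182]
ft_force: [0.3, -0.0, -1.5]
opening: 0.0112
```

Request:
send_rows(targets=[{"dx":-0.001,"dy":-0.0002,"dz":0.0,"roll":0.0}])

```text
time: 50.0
position: [0.5356, -0.0267, 0.0723]
tcp_rot: [3.133, -0.038, 0.182]
ft_force: [1.2, 0.7, -2.4]
opening: 0.0111
```

```bash
python3 pv.py s18
```

```text
50.05 [ 0.53550903 -0.02671406  0.07226813] [ 3.13293062 -0.03734814  0.18243451] 0.011572330403867181 [ 0.77869932 -0.24302731 -2.72444396]
pedal 0.003047408667440828 -6.06188880386485e-05
```

View pics/s18p.png

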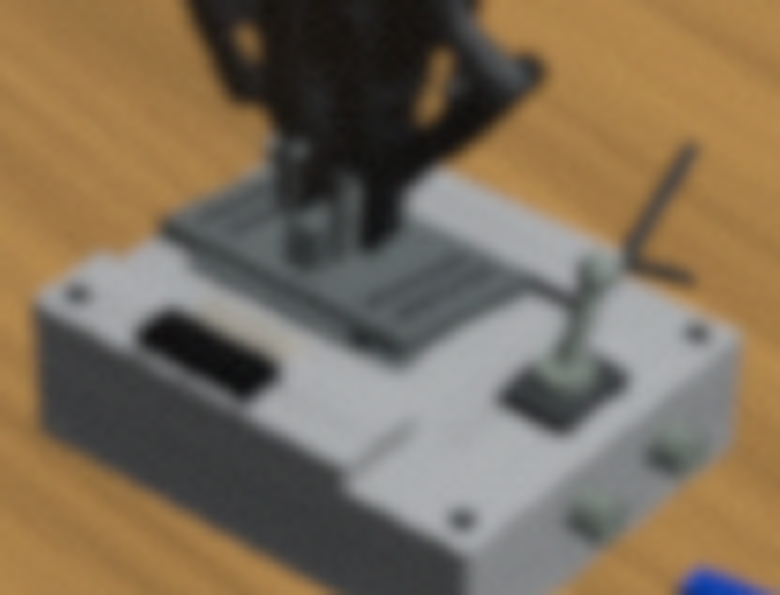

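Request:
send_rows(targets=[{"dx":0.0,"dy":0.0,"dz":-0.001,"roll":0.0},{"dx":0.0,"dy":0.0,"dz":0.0,"roll":0.0}])

```text
time: 50.3
position: [0.5355, -0.0268, 0.0712]
tcp_rot: [3.133, -0.037, 0.182]
ft_force: [-0.5, -0.3, -1.2]
opening: 0.0109
```

Request:
send_rows(targets=[{"dx":0.0,"dy":0.0,"dz":0.0,"roll":0.0},{"dx":0.0,"dy":0.0,"dz":0.0,"roll":0.0},{"dx":0.0,"dy":0.0,"dz":0.0,"roll":0.0},{"dx":0.0,"dy":0.0,"dz":0.01,"roll":0.0},{"dx":0.0,"dy":0.0,"dz":0.015,"roll":0.0},{"dx":0.0,"dy":0.0,"dz":0.02,"roll":0.0},{"dx":0.0,"dy":0.0,"dz":0.02,"roll":0.0},{"dx":0.0,"dy":0.0,"dz":0.0,"roll":0.0}], gripper=-0.5)

```text
time: 51.3
position: [0.5367, -0.0265, 0.1428]
tcp_rot: [3.132, -0.041, 0.183]
ft_force: [0.1, 0.1, -0.4]
opening: 0.0212
```

```bash
python3 pv.py s19
```

```text
51.35 [ 0.53617303 -0.02655707  0.1418223 ] [ 3.13227371 -0.0395823   0.18269307] 0.021349635897044555 [ 0.07724044 -0.27177829  0.24746917]
pedal 0.0037287897279367987 -2.5035888475993698e-05
```

View pics/s19p.png

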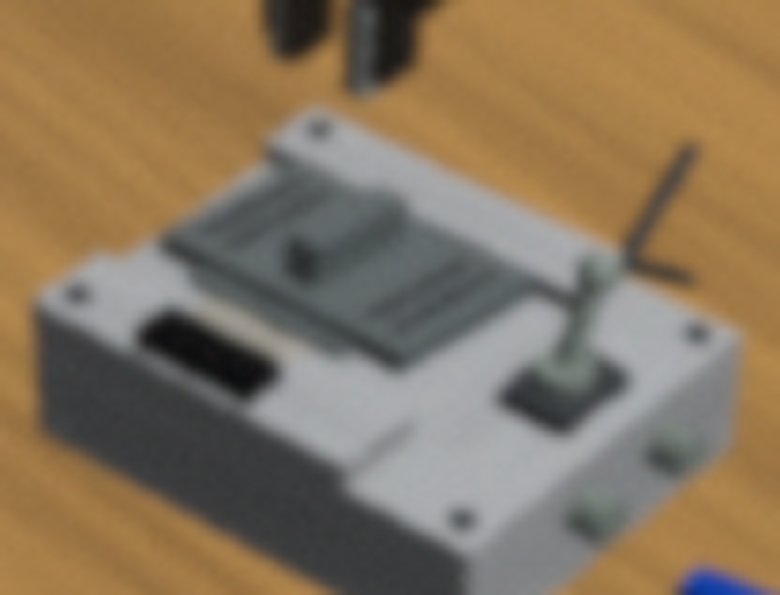

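Request:
send_rows(targets=[{"dx":0.01,"dy":0.0018,"dz":-0.01,"roll":0.0},{"dx":0.004,"dy":0.0007,"dz":-0.015,"roll":0.0},{"dx":0.0,"dy":0.0,"dz":-0.01,"roll":0.0},{"dx":0.0,"dy":0.0,"dz":-0.005,"roll":0.0},{"dx":0.0,"dy":0.0,"dz":0.0,"roll":0.0}], gripper=-1.0)

```text
time: 51.98
position: [0.549, -0.0237, 0.0954]
tcp_rot: [3.134, -0.034, 0.183]
ft_force: [-0.2, -0.8, 0.1]
opening: 0.0003
```

```bash
python3 pv.py s20
```

```text
52.025 [ 0.54911903 -0.02369057  0.09575694] [ 3.13398853 -0.03445272  0.18291423] 0.0002736712033523619 [ 0.89999031 -1.07659027 -0.12607351]
pedal 0.016978824131136935 0.00047743156718391177
```

Request:
send_rows(targets=[{"dx":0.001,"dy":0.0,"dz":-0.005,"roll":0.0},{"dx":0.0,"dy":0.0,"dz":-0.004,"roll":0.0},{"dx":0.0,"dy":0.0,"dz":-0.003,"roll":0.0}])

```text
time: 52.4
position: [0.5509, -0.0238, 0.0841]
tcp_rot: [3.133, -0.036, 0.183]
ft_force: [-0.8, 1.0, 0.2]
opening: 0.0002
```

Request:
send_rows(targets=[{"dx":0.0,"dy":0.0,"dz":-0.003,"roll":0.0},{"dx":0.0,"dy":0.0,"dz":-0.003,"roll":0.0}])

```text
time: 52.65
position: [0.5519, -0.0237, 0.079]
tcp_rot: [3.133, -0.039, 0.183]
ft_force: [-2.0, 0.9, 11.8]
opening: -0.0003
```

Request:
send_rows(targets=[{"dx":-0.001,"dy":0.0,"dz":-0.004,"roll":0.0},{"dx":-0.001,"dy":0.0,"dz":-0.004,"roll":0.0}])

```text
time: 52.9
position: [0.5512, -0.0237, 0.0738]
tcp_rot: [3.131, -0.041, 0.183]
ft_force: [-20.0, -0.7, 56.2]
opening: -0.0001
```

Request:
send_rows(targets=[{"dx":-0.001,"dy":0.0,"dz":-0.004,"roll":0.0},{"dx":-0.001,"dy":0.0,"dz":-0.004,"roll":0.0}])

```text
time: 53.15
position: [0.5512, -0.0237, 0.0739]
tcp_rot: [3.128, -0.045, 0.182]
ft_force: [-17.0, -0.1, 45.1]
opening: 0.0001
```

Request:
send_rows(targets=[{"dx":0.0,"dy":0.0,"dz":0.01,"roll":0.0},{"dx":0.0,"dy":0.0,"dz":0.03,"roll":0.0},{"dx":0.0,"dy":0.0,"dz":0.03,"roll":0.0},{"dx":0.0,"dy":0.0,"dz":0.0,"roll":0.0}])

```text
time: 53.65
position: [0.5507, -0.0237, 0.1462]
tcp_rot: [3.127, -0.045, 0.183]
ft_force: [0.4, 0.4, -1.3]
opening: -0.0001
```

```bash
python3 pv.py s21
```

```text
53.7 [ 0.54985436 -0.02381696  0.1447655 ] [ 3.12776434 -0.04310752  0.18245159] -0.0006610882563554233 [ 0.68744906  0.11528759 -0.15633587]
pedal 0.01767963812646881 0.0002214387888460163
```

View pics/s21p.png

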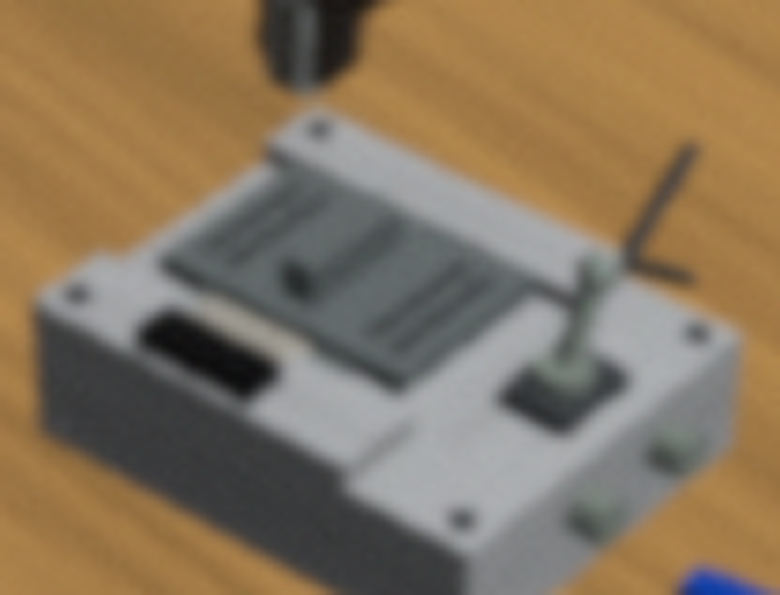

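Request:
send_rows(targets=[{"dx":-0.02,"dy":0.02,"dz":0.0,"roll":0.0},{"dx":-0.03,"dy":0.028,"dz":0.0,"roll":0.0},{"dx":-0.02,"dy":0.02,"dz":0.0,"roll":0.0},{"dx":-0.005,"dy":0.005,"dz":0.0,"roll":0.0},{"dx":0.0,"dy":0.0,"dz":0.0,"roll":0.0}])

```text
time: 54.32
position: [0.4702, 0.0494, 0.1392]
tcp_rot: [3.129, -0.036, 0.181]
ft_force: [0.3, -0.1, -0.1]
opening: 0.0002
```

```bash
python3 pv.py s22
```

```text
54.375 [0.47039675 0.04918317 0.13920535] [ 3.12905386 -0.03582433  0.18030419] -7.456163209869093e-05 [ 0.27379961 -0.88197489 -0.09518794]
pedal -0.047425043137459 0.08626742010309389
```

Request:
send_rows(targets=[{"dx":0.0,"dy":0.0,"dz":-0.015,"roll":0.0},{"dx":0.0,"dy":0.0,"dz":-0.02,"roll":0.0},{"dx":0.0,"dy":0.0,"dz":-0.012,"roll":0.0},{"dx":0.0,"dy":0.0,"dz":0.0,"roll":0.0}])

```text
time: 54.88
position: [0.4713, 0.0468, 0.0879]
tcp_rot: [3.13, -0.034, 0.176]
ft_force: [0.9, -0.0, 0.5]
opening: 0.0001
```

```bash
python3 pv.py s23
```

```text
54.925 [0.47161446 0.0468419  0.08847565] [ 3.12980818 -0.03492307  0.17650942] 0.00043235451257176924 [-0.67002921 -0.47003234 -0.27426354]
pedal -0.04664616745037452 0.08374596594265551
```

View pics/s23p.png

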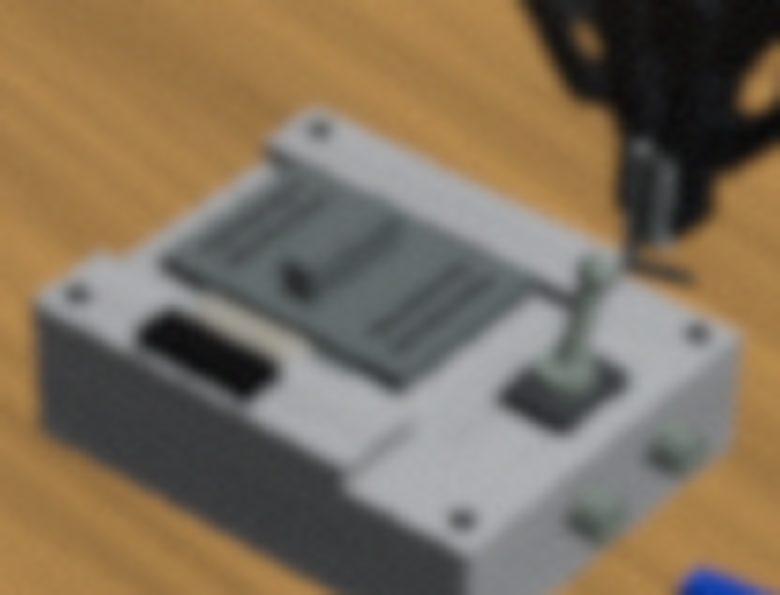

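Request:
send_rows(targets=[{"dx":-0.0002,"dy":0.0012,"dz":-0.004,"roll":0.0},{"dx":0.008,"dy":0.0015,"dz":0.0,"roll":0.0},{"dx":0.008,"dy":0.0014,"dz":0.0,"roll":0.0},{"dx":0.006,"dy":0.0011,"dz":0.0,"roll":0.0},{"dx":0.006,"dy":0.0011,"dz":0.0,"roll":0.0},{"dx":0.005,"dy":0.0009,"dz":0.0,"roll":0.0}])

```text
time: 55.68
position: [0.5074, 0.0545, 0.0857]
tcp_rot: [3.129, -0.036, 0.176]
ft_force: [-1.4, 0.6, 1.6]
opening: 0.0001
```

```bash
python3 pv.py s24
```

```text
55.725 [0.50804874 0.05458782 0.0857658 ] [ 3.12929457 -0.03699872  0.17620282] 4.2652593272860076e-05 [-0.91946174  0.17084759  0.85748971]
pedal -0.009413784315134434 0.08484392626475615
```

View pics/s24p.png

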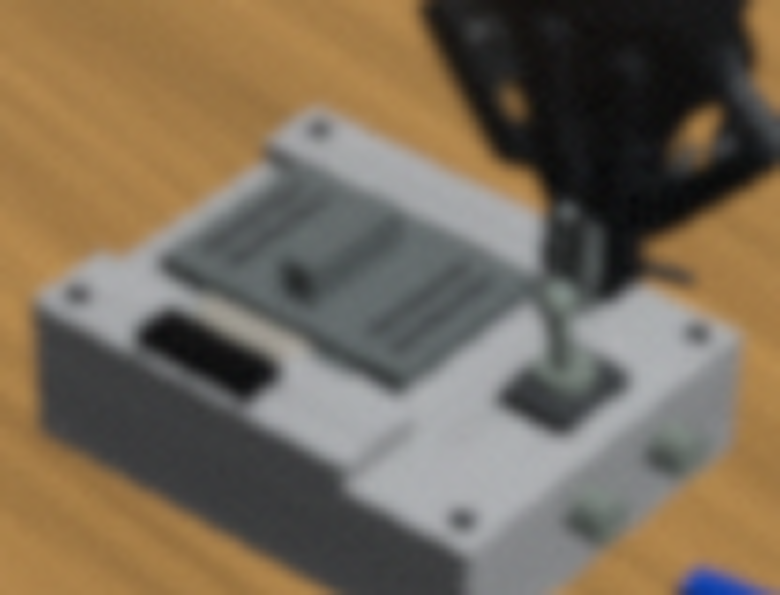

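Toggle is moving. Continue.

Request:
send_rows(targets=[{"dx":0.004,"dy":0.0007,"dz":0.0,"roll":0.0},{"dx":0.003,"dy":0.0005,"dz":0.0,"roll":0.0}])

```text
time: 55.98
position: [0.5148, 0.0558, 0.0852]
tcp_rot: [3.129, -0.036, 0.176]
ft_force: [-2.0, -0.2, -1.8]
opening: 0.0002
```

Request:
send_rows(targets=[{"dx":0.002,"dy":0.0004,"dz":0.0,"roll":0.0},{"dx":0.002,"dy":0.0004,"dz":0.0,"roll":0.0}])

```text
time: 56.22
position: [0.5164, 0.056, 0.0845]
tcp_rot: [3.129, -0.03, 0.176]
ft_force: [-15.0, -2.0, 11.5]
opening: 0.0003
```

Request:
send_rows(targets=[{"dx":0.002,"dy":0.0004,"dz":0.0,"roll":0.0},{"dx":0.002,"dy":0.0004,"dz":0.0,"roll":0.0}])

```text
time: 56.48
position: [0.5163, 0.056, 0.0844]
tcp_rot: [3.128, -0.021, 0.176]
ft_force: [-13.6, -1.8, 13.9]
opening: 0.0
```

```bash
python3 pv.py s25
```

```text
56.525 [0.51629982 0.05601134 0.08441232] [ 3.12784348 -0.02033718  0.17573299] 5.751314900997538e-05 [-15.22890128  -2.50150547  13.33079722]
pedal -0.00104115145142924 0.0847672646826508
```

View pics/s25p.png

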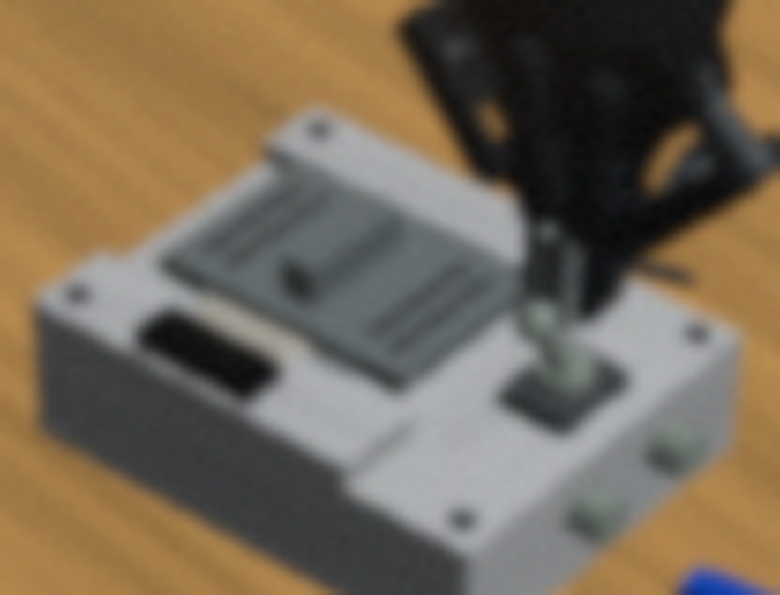

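Hard stop reached at the expected finger position (x' ≈ −1). Back off and rise.

Request:
send_rows(targets=[{"dx":-0.008,"dy":-0.0014,"dz":0.0,"roll":0.0},{"dx":-0.012,"dy":-0.002,"dz":0.0,"roll":0.0},{"dx":-0.01,"dy":-0.002,"dz":0.015,"roll":0.0},{"dx":0.0,"dy":0.0,"dz":0.04,"roll":0.0},{"dx":0.0,"dy":0.0,"dz":0.05,"roll":0.0},{"dx":0.0,"dy":0.03,"dz":0.02,"roll":0.0},{"dx":0.0,"dy":0.06,"dz":0.0,"roll":0.0},{"dx":0.0,"dy":0.06,"dz":0.0,"roll":0.0},{"dx":0.0,"dy":0.03,"dz":0.0,"roll":0.0},{"dx":0.0,"dy":0.0,"dz":0.0,"roll":0.0}])

```text
time: 57.78
position: [0.4828, 0.2347, 0.2157]
tcp_rot: [3.128, -0.031, 0.172]
ft_force: [0.3, -0.2, -0.2]
opening: -0.0003
```

```bash
python3 pv.py s26; python3 - <<'E'
from pose import *
b=grab('top','t26.png');a=ctrl.get_image('scene')
cv2.imwrite('pics/t26q.png',cv2.resize(b['pixels'][170:255,225:325],None,fx=7,fy=7,interpolation=cv2.INTER_CUBIC))
c,n=np.cos(.18),np.sin(.18)
# predicted toggle tip for on (0.9) and 0.75 in scene crop
for ang in(0,.75,.9):
    t=ang-.45; x=.036*np.sin(t); z=.06+.036*np.cos(t); y=.085
    uv=proj(a,[[.5325+c*x-n*y,-.0272+n*x+c*y,z]])[0]; print(ang,((uv[0]-254)*7.5,(uv[1]-165)*7))
E
```

```text
57.825 [0.4830385  0.23320413 0.21559436] [ 3.12760365 -0.03077628  0.17089965] -0.00020461252239872463 [-0.51212115 -0.03007957 -0.01818443]
pedal -0.0020423463141203205 0.2650520364134025
0 (np.float64(595.4270142969386), np.float64(277.4585456836055))
0.75 (np.float64(541.0866084011155), np.float64(314.1626011957047))
0.9 (np.float64(530.2267085326587), np.float64(327.01950387359926))
```

View pics/s26p.png

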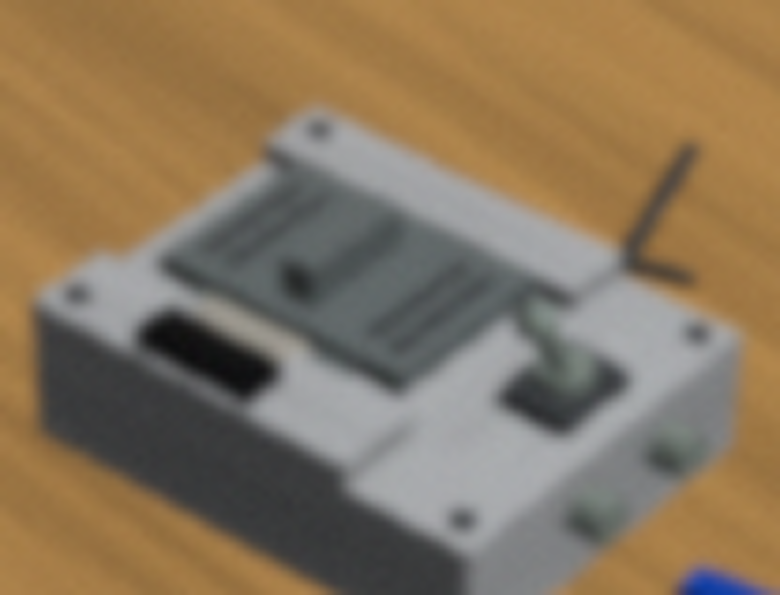

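View pics/t26q.png

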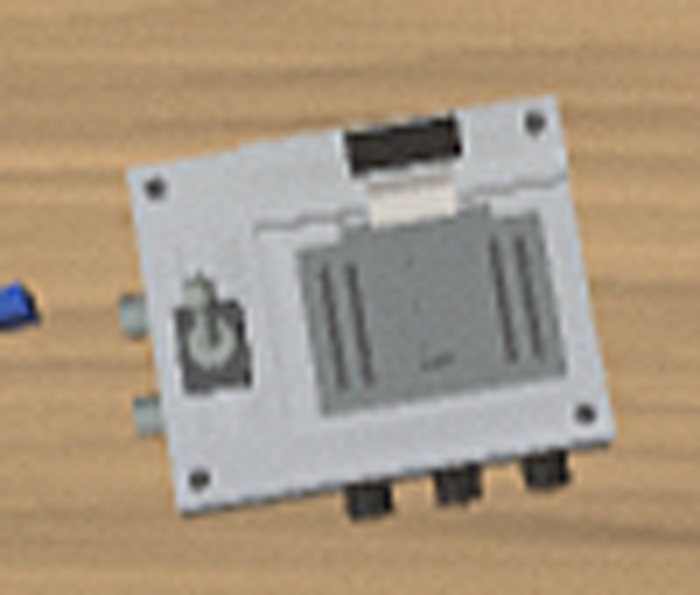

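```bash
python3 -c "
from cell import ctrl
print(ctrl.get_state()['time']); print(ctrl.hand_in())"
```

```text
57.925
the job is handed in; nothing more can be done
None
```

The job is handed in at about 58 s of the 192 s allowed; no verdict was reported.

**What I did**
- I put all four grey packs from the green tray into slots 0 to 3.
- I tilted the grey cover by lowering its tongue onto the catch, slid its lip under the bridge, and let go. It rested on the catch.
- I pressed the rear of the rib down until the cover was flat, then pushed the toggle to its rear stop and moved the arm clear.
- I did not handle the pink and turquoise covers, the blue pack, or the bowl, hex key and slide.

**Last checks**
- **Packs:** the scene view, taken before the cover went on, shows all four packs flush in the bay.
- **Cover:** the fingers stopped at z 73.8 mm on the rib, against an expected 74 mm for a seated cover. The final views show the cover flat, its lip under the bridge and the white catch over its tongue.
- **Toggle:** its tip is within about 1 pixel of where 0.9 rad should put it, once a roughly 1-pixel camera offset is allowed for.
- **Hands off:** the arm stands clear of everything and the wrist force reads about zero.

**Disagreements**
- The two cameras placed the pedal about 3 mm apart, so I fixed its position by touch. The final value was about 1 mm from the top camera's.
- The wrist force peaked at 56 N when the cover bottomed out, below the 120 N limit.
- The tool drifted up to 0.05 rad off vertical during the run, with no visible effect on the result.

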